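# Put the polishing compound bars away and shut the chest

## Robot

A 6-joint arm with a two-finger parallel gripper is mounted at the origin on the work surface; the furniture and walls round the work are solid. World frame = base frame: x ahead of the robot, y to its left, z up, the work surface at z = 0. Lengths are in m, angles in rad, forces in N, time in s.
With the tool pointing down it reaches from about 0.3 to 0.775 m from the base axis. Payload 14.6 kg.
Tool frame: the origin (TCP) lies midway between the tips of the shut fingers; the grasp point (between the pads) lies 19 mm behind it; z points along the fingers, x is the direction in which the jaws open and shut, and the axes are right-handed (so a half turn about z gives the same grasp; the last joint's range is limited). The gripper opens to 94 mm and grips with 3 to 60 N. Pads are 16 mm wide; open, the fingers measure 119 mm over their backs; the gripper's body (75 mm by 177 mm) begins 78 mm behind the grasp point.
Start: joints at [-1.345, 0.3, 1.521, -0, 1.321, -0.067], TCP at [0.159, -0.527, 0.205] pointing down, gripper open.
Joint ranges: [-3.03, 3.03], [-0.79, 2.21], [0.23, 2.52], [-1.04, 4.18], [0, 3.07], [-2.55, 2.55]. Speed limits (rad/s): [2.22, 2.22, 2.57, 3.14, 3.14, 3.14].

## Interface

Orientations are given as a 3x3 rotation matrix whose columns are the frame's x, y, z axes.
In Python, from plant import state, viewer, env gives the robot as it stands. The module is installed in compiled form; this text tells all that it offers.
- The arm moves only by the tool send_rows, never from a script. Its argument "motion" is a list of rows, each an object of numbers: "fingers": the closure, from 0 (fully open) to 1 (shut); "dx", "dy", "dz": the shift along the tool's x, y, z in mm; "wx", "wy", "wz": the turn, a rotation vector about the tool's x, y, z in degrees. A call has 1 to 10 rows; each row is the pose to reach, as a shift and turn from the pose commanded when the call began, along the tool's axes at that moment; what a row does not reach only later rows make up. A row lasts 1/8 s, in which the tool goes at most 62.5 mm and 10.7 degrees, less where a joint would pass 70% of its speed; a pose out of reach is approached as far as the arm can. A call with a gripper value outside its range is refused whole. The fingers move at their own pace and stop on an object; the grip force is fixed at half the most. Time passes only in rows, so rows that repeat a pose let the fingers close. It gives the time, the measured TCP pose, the force and the opening at its end, in the units of the state.
- state(): the state, without advancing time (a new reading comes with each control period).
- viewer.camera(name): name is "side" or "top" or "wrist"; returns (picture, depth): 420x560x3 uint8, red, green, blue; 420x560 float32, m along the optical axis (not along the pixel's ray), 0 where there is no reading.
- viewer.camera_model(name): a dict with "fx", "fy", "cx", "cy" (pixels), "extrinsics" (4x4, takes a point from world to camera coordinates). Camera axes: x right, y down, z forward; pixel columns grow to the right and rows downward; lengths in m; the calibration is good to about 2 mm. A picture is of the moment at which its call begins: read the wrist's pose just before it. camera_model takes no time and is no camera call; for the wrist camera it gives the pose at the moment of the call.
- env.sign_off(): hands the job in, once; it reports no verdict.
The state is a dict: "t": time; "joint_pos": joint angles; "qd": joint speeds; "joint_torque": joint torques, N m; "ee_pos": TCP position; "orientation": TCP orientation; "wrist_force": force on the tool from outside, world axes, zero at the start; "ft_torque": the same for the moment, N m; "width": finger opening in m.
Only numpy, scipy, OpenCV 4.12 (cv2) and the standard library are available. Lean on these libraries where they do the work, as an engineer would, in place of code of your own. Each camera call takes 0.05 s, during which the arm holds its last target. There are 200 camera calls.

## Task

Lay every polishing compound bar flat in the chest, brown cutting bars in the compartment with the brown tag and white and green finishing bars in the one with the white and green tag (a bar that was left in the wrong compartment too), holding these brittle bars only lightly. Once they are all in, press the locked lid stay at its red knee pad to break it while the lid still stands, then lower the lid gently until it is fully shut. Never force the lid against the locked stay.

Things in the scene. Friction and masses are not known exactly. Their poses are not given: they have to be found in the camera images.
- brown_a: dark red-brown bar of coarse cutting compound, 44 x 87 x 36 mm, 0.17 kg, lying flat on the table; one of its ends slopes. Origin: middle of its underside; y runs along its length, x across, z up. Brittle: grip it lightly across its width, 20 to 40 N at each pad (140 N over both pads together crumbles it). May be absent (None).
- brown_b: dark red-brown bar of coarse cutting compound, 44 x 87 x 36 mm, 0.17 kg, lying flat on the table; one of its ends slopes. Origin: middle of its underside; y runs along its length, x across, z up. Brittle: grip it lightly across its width, 20 to 40 N at each pad (140 N over both pads together crumbles it). May be absent (None).
- white_a: off-white bar of finishing compound, 40 x 77 x 34 mm, 0.15 kg, lying flat on the table; one of its ends slopes. Origin: middle of its underside; y runs along its length, x across, z up. Brittle: grip it lightly across its width, 20 to 40 N at each pad (140 N over both pads together crumbles it). May be absent (None).
- white_b: off-white bar of finishing compound, 40 x 77 x 34 mm, 0.15 kg, lying flat on the table; one of its ends slopes. Origin: middle of its underside; y runs along its length, x across, z up. Brittle: grip it lightly across its width, 20 to 40 N at each pad (140 N over both pads together crumbles it). May be absent (None).
- green_a: dark green bar of finishing compound, 42 x 64 x 30 mm, 0.12 kg, lying flat on the table; one of its ends slopes. Origin: middle of its underside; y runs along its length, x across, z up. Brittle: grip it lightly across its width, 20 to 40 N at each pad (140 N over both pads together crumbles it). May be absent (None).
- brown_c: dark red-brown bar of coarse cutting compound, 44 x 87 x 36 mm, 0.17 kg, lying flat in the right (-y) end of the chest's front compartment, be that its own or not; one of its ends slopes. Origin: middle of its underside; y runs along its length, x across, z up. Brittle: grip it lightly across its width, 20 to 40 N at each pad (140 N over both pads together crumbles it). May be absent (None).
- chest: open plywood chest fixed to the table, 250 deep (x), 262 wide (y), 70 mm high. Origin: mid underside; front -x, lid hinge at back +x. Walls 8 mm, felt floor 10 mm above the table. A 6 mm divider (top 46 mm above the table) at x = 0 makes a front and a back compartment, each 114 (x) by 246 mm (y): room for three bars, each along x, e.g. at y -77, -7, 63 mm, clear of the stay.
- brown_tag: plain dark brown tag, 74 x 26 mm, in a sloping holder on the chest's left (+y) end. Origin: middle of the holder at the end wall, 30 mm above the table, axes as the chest's: the compartment beside it, for brown bars, spans x -57 to 57 and y -258 to -12 mm from it. Front or back compartment, it changes between starts.
- white_tag: tag half white, half green, 74 x 26 mm, in the other sloping holder on the chest's left end; marks the compartment for white and green bars. Origin and axes as for the brown tag.
- lid (a joint): angle of the lid about its hinge, rad: 0 standing open as found (leaning back, 18 deg past upright), growing as it is lowered, 1.885 fully shut. Stiff rivets in the stay hold the lid where it is left; once the stay is broken about 3 to 8 N at the free edge moves it.
- lid_hinge (a point): middle of the lid's hinge line, on top of the chest's back wall, 70 mm above the table; the hinge runs along the chest's y. Its axes are the chest's.
- lid_edge (a point): middle of the lid's free edge on its outer face. Lid: 250 mm hinge to edge, 262 wide, 30 mm thick (6 mm panel, 24 mm rim on the inside). Call a = 1.885 - lid; this point is the hinge plus 250 mm along (-cos a, sin a) plus 30 mm along the outer normal (sin a, cos a), in the chest's x, z.
- knee (a joint): fold of the stay at its knee, rad: 0 locked (past dead centre, on its stop), 0.08 dead straight, growing as the knee is pressed down and back; about 3 with the lid shut. Below 0.08 the lid cannot be lowered. It keeps its fold when left: 0.8 goes with a lid value of about 0.2.
- knee_pad (a point): top of the red thumb pad (26 x 26 mm) at the knee of the steel lid stay on the chest's left (+y) end: two 118 mm links from the chest's end wall up to the lid. While locked the pad faces up and forward, about 37 deg from upright; 5 to 12 N straight down breaks the knee, and the pad then sinks and swings back: 30 mm lower is a knee of about 0.8.
- pail: white plastic pail standing fast on the table between the bars and the chest, in the way: about 160 mm across, 170 mm high; origin in the middle of its underside. A dropped bar must not fall into it: pass on the robot's side of it.
There are look-alikes about, which are no part of the job. Several things look just like the green_a: the one meant starts farthest to the robot's left.

How it is judged:
On the way, in this order (a step that is already met when the one before it is completed fails the run):
1. every bar present lies flat in the compartment of its colour, the stay not yet broken (x of brown_a in the frame of brown_tag between -0.053 and 0.053 m and y of brown_a in the frame of brown_tag between -0.256 and -0.014 m and angle between brown_a's own y axis and vertical between 1.3 and 1.84 rad and ((angle between brown_a's own z axis and vertical below 0.25 rad and height (world z) of brown_a below 0.03 m) or (angle between brown_a's own z axis and vertical above 0.25 rad and height (world z) of brown_a below 0.055 m)) and x of brown_b in the frame of brown_tag between -0.053 and 0.053 m and y of brown_b in the frame of brown_tag between -0.256 and -0.014 m and angle between brown_b's own y axis and vertical between 1.3 and 1.84 rad and ((angle between brown_b's own z axis and vertical below 0.25 rad and height (world z) of brown_b below 0.03 m) or (angle between brown_b's own z axis and vertical above 0.25 rad and height (world z) of brown_b below 0.055 m)) and x of white_a in the frame of white_tag between -0.053 and 0.053 m and y of white_a in the frame of white_tag between -0.256 and -0.014 m and angle between white_a's own y axis and vertical between 1.3 and 1.84 rad and ((angle between white_a's own z axis and vertical below 0.25 rad and height (world z) of white_a below 0.03 m) or (angle between white_a's own z axis and vertical above 0.25 rad and height (world z) of white_a below 0.055 m)) and x of white_b in the frame of white_tag between -0.053 and 0.053 m and y of white_b in the frame of white_tag between -0.256 and -0.014 m and angle between white_b's own y axis and vertical between 1.3 and 1.84 rad and ((angle between white_b's own z axis and vertical below 0.25 rad and height (world z) of white_b below 0.03 m) or (angle between white_b's own z axis and vertical above 0.25 rad and height (world z) of white_b below 0.055 m)) and x of green_a in the frame of white_tag between -0.053 and 0.053 m and y of green_a in the frame of white_tag between -0.256 and -0.014 m and angle between green_a's own y axis and vertical between 1.3 and 1.84 rad and ((angle between green_a's own z axis and vertical below 0.25 rad and height (world z) of green_a below 0.03 m) or (angle between green_a's own z axis and vertical above 0.25 rad and height (world z) of green_a below 0.055 m)) and x of brown_c in the frame of brown_tag between -0.053 and 0.053 m and y of brown_c in the frame of brown_tag between -0.256 and -0.014 m and angle between brown_c's own y axis and vertical between 1.3 and 1.84 rad and ((angle between brown_c's own z axis and vertical below 0.25 rad and height (world z) of brown_c below 0.03 m) or (angle between brown_c's own z axis and vertical above 0.25 rad and height (world z) of brown_c below 0.055 m)) and value of joint knee below 0.3 rad), for 0.2 s.
2. the stay is broken at its knee with the lid still standing (value of joint knee above 0.45 rad and value of joint lid below 0.7 rad), for 0.2 s.
3. the lid is shut (value of joint lid above 1.845 rad), for 0.2 s.
At the end, for the whole second after the job is handed in: Every bar present lies on the floor of the compartment of its colour, on one of its long faces (its length level within 0.27 rad, not on another bar), and the lid is shut to within 0.04 rad (x of brown_a in the frame of brown_tag between -0.053 and 0.053 m and y of brown_a in the frame of brown_tag between -0.256 and -0.014 m and angle between brown_a's own y axis and vertical between 1.3 and 1.84 rad and ((angle between brown_a's own z axis and vertical below 0.25 rad and height (world z) of brown_a below 0.03 m) or (angle between brown_a's own z axis and vertical above 0.25 rad and height (world z) of brown_a below 0.055 m)) and x of brown_b in the frame of brown_tag between -0.053 and 0.053 m and y of brown_b in the frame of brown_tag between -0.256 and -0.014 m and angle between brown_b's own y axis and vertical between 1.3 and 1.84 rad and ((angle between brown_b's own z axis and vertical below 0.25 rad and height (world z) of brown_b below 0.03 m) or (angle between brown_b's own z axis and vertical above 0.25 rad and height (world z) of brown_b below 0.055 m)) and x of white_a in the frame of white_tag between -0.053 and 0.053 m and y of white_a in the frame of white_tag between -0.256 and -0.014 m and angle between white_a's own y axis and vertical between 1.3 and 1.84 rad and ((angle between white_a's own z axis and vertical below 0.25 rad and height (world z) of white_a below 0.03 m) or (angle between white_a's own z axis and vertical above 0.25 rad and height (world z) of white_a below 0.055 m)) and x of white_b in the frame of white_tag between -0.053 and 0.053 m and y of white_b in the frame of white_tag between -0.256 and -0.014 m and angle between white_b's own y axis and vertical between 1.3 and 1.84 rad and ((angle between white_b's own z axis and vertical below 0.25 rad and height (world z) of white_b below 0.03 m) or (angle between white_b's own z axis and vertical above 0.25 rad and height (world z) of white_b below 0.055 m)) and x of green_a in the frame of white_tag between -0.053 and 0.053 m and y of green_a in the frame of white_tag between -0.256 and -0.014 m and angle between green_a's own y axis and vertical between 1.3 and 1.84 rad and ((angle between green_a's own z axis and vertical below 0.25 rad and height (world z) of green_a below 0.03 m) or (angle between green_a's own z axis and vertical above 0.25 rad and height (world z) of green_a below 0.055 m)) and x of brown_c in the frame of brown_tag between -0.053 and 0.053 m and y of brown_c in the frame of brown_tag between -0.256 and -0.014 m and angle between brown_c's own y axis and vertical between 1.3 and 1.84 rad and ((angle between brown_c's own z axis and vertical below 0.25 rad and height (world z) of brown_c below 0.03 m) or (angle between brown_c's own z axis and vertical above 0.25 rad and height (world z) of brown_c below 0.055 m)) and value of joint lid above 1.845 rad); the robot touches nothing.
It fails at once if a bar is squeezed with more than 140 N over both finger pads (contact force between the fingers and brown_a above 140 N or contact force between the fingers and brown_b above 140 N or contact force between the fingers and white_a above 140 N or contact force between the fingers and white_b above 140 N or contact force between the fingers and green_a above 140 N or contact force between the fingers and brown_c above 140 N).
It fails at once if the lid drops or is slammed: past upright it turns faster than 2 rad/s (value of joint lid above 0.6 rad and velocity of joint lid above 2 rad/s).
It fails at once if the lid is pushed with more than 30 N while its stay is locked (value of joint knee below 0.06 rad and contact force between any of the arm, the fingers and lid above 30 N).
Of brown_a, brown_b, white_a, white_b, green_a, brown_c only 4 to 6 are there at a start; the rules pass over those that are not, and their reading is None.
At some moment in a run one of brown_a, brown_b, white_a, white_b, green_a may be knocked a few centimetres aside while the robot is not near it.
Once in a run the grip may slacken for a moment while it holds something.
It also fails if it takes over 210 s, if anything falls off the work surface, if the arm or the gripper's body presses on something with over 40 N, if the wrist force passes 120 N, or if a joint passes its speed limit or range.

## Working session

There is one attempt and no reset: what is moved stays moved. The work goes in short steps, Python scripts to look and compute and a tool call to move; the robot and the scene stay as the last step left them, time stands still between calls to the robot, and variables do not carry over. Pictures are saved under pics/ and viewed, about 12 in all and at most 16, crops included, and the job is handed in when it is done.

Besides the shell and the picture viewer there is one more tool, called after "Call:" by a JSON object that holds its "op" and its "data". send_rows: Moves the arm, as the interface text tells. Its arguments: {"type":"object","properties":{"motion":{"type":"array"}},"required":["motion"]}

```bash
mkdir -p pics; cat > h.py <<'E'
import numpy as np, cv2
from plant import state, viewer, env
def shot(n):
    m=viewer.camera_model(n); p,d=viewer.camera(n); return p,d,m
def cloud(d,m):
    v,u=np.indices(d.shape); c=np.stack([(u-m['cx'])/m['fx']*d,(v-m['cy'])/m['fy']*d,d],-1)
    E=np.array(m['extrinsics']); return (c-E[:3,3])@E[:3,:3]
def proj(P,m):
    E=np.array(m['extrinsics']); c=E[:3,:3]@np.array(P)+E[:3,3]
    return m['fx']*c[0]/c[2]+m['cx'], m['fy']*c[1]/c[2]+m['cy']
def save(n,p): cv2.imwrite('pics/'+n+'.png',p[:,:,::-1])
E
python3 - <<'E'
from h import *
print({k:np.round(v,3).tolist() if not isinstance(v,float) else v for k,v in state().items()})
ps=[]
for n in('top','side'):
    p,d,m=shot(n); np.savez(n,p=p,d=d,**{k:np.array(v) for k,v in m.items()}); save(n,p)
    print(n,m['fx'],np.round(m['extrinsics'],3).tolist())
E
```

```text
{'t': 0.0, 'joint_pos': [-1.345, 0.3, 1.522, -0.0, 1.321, -0.067], 'qd': [-0.0, 0.0, -0.0, 0.0, -0.0, -0.001], 'joint_torque': [-0.0, -53.18, -35.273, 0.071, 0.024, -0.0], 'ee_pos': [0.159, -0.526, 0.205], 'orientation': [[0.289, -0.957, -0.0], [-0.957, -0.289, 0.001], [-0.001, -0.0, -1.0]], 'wrist_force': [0.455, 0.328, 0.533], 'ft_torque': [0.004, 0.011, 0.029], 'width': 0.09409326961847446}
top 422.6017885542958 [[-0.013, -1.0, 0.005, -0.033], [-0.985, 0.012, -0.17, 0.518], [0.17, -0.007, -0.985, 1.402], [0.0, 0.0, 0.0, 1.0]]
side 476.62096857707155 [[-0.995, -0.099, 0.012, 0.492], [-0.071, 0.621, -0.78, 0.188], [0.07, -0.777, -0.625, 1.42], [0.0, 0.0, 0.0, 1.0]]
```

View pics/top.png

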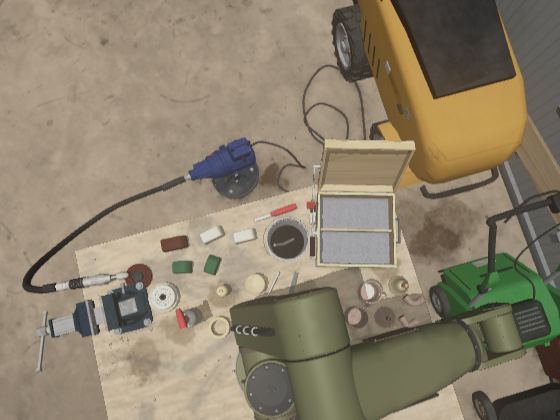

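View pics/side.png

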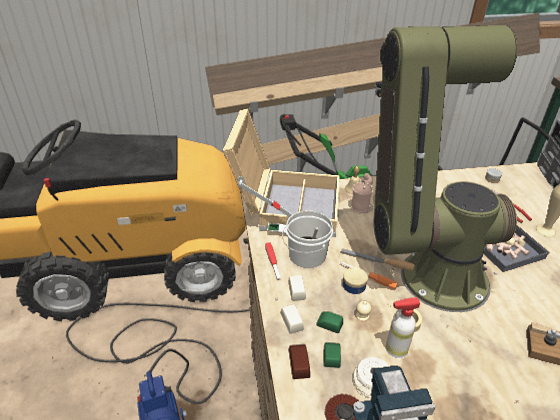

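The top view shows a brown bar (174,243), white bars (211,234) and (244,236), and green bars (182,267) and (212,265). The chest sits around (357,230) and looks empty. The side view shows the same five bars. The green candidates are (182,267) and (212,265), and the left one should be the one I want. I'll measure them and check close crops.

```bash
cat > bars.py <<'E'
from h import *
def find(p,d,m,rng=((0.2,0.9),(-0.15,0.75)),verbose=1):
    """segment table bars by colour+height, fit rectangle to the upper surface"""
    P=cloud(d,m); hsv=cv2.cvtColor(p,cv2.COLOR_RGB2HSV); H,S,V=[hsv[...,i].astype(int) for i in range(3)]
    base=(d>0)&(P[...,2]>0.008)&(P[...,2]<0.06)&(P[...,0]>rng[0][0])&(P[...,0]<rng[0][1])&(P[...,1]>rng[1][0])&(P[...,1]<rng[1][1])
    masks={'brown':base&((H<12)|(H>170))&(S>90)&(V<130),'green':base&(H>50)&(H<95)&(S>90)&(V<150),'white':base&(S<45)&(V>165)}
    out=[]
    for c,k in masks.items():
        k=cv2.morphologyEx(k.astype(np.uint8),cv2.MORPH_OPEN,np.ones((3,3)))
        n,L,st,ce=cv2.connectedComponentsWithStats(k)
        for i in range(1,n):
            if st[i,4]<60: continue
            q=P[L==i]; ztop=np.percentile(q[:,2],90); t=q[q[:,2]>ztop-0.006]
            (x,y),(w,h),a=cv2.minAreaRect((q[:,:2]*1000).astype(np.float32))
            if w>h: w,h,a=h,w,a+90   # a+90 = direction of long side
            out.append((c,round(x),round(y),round(w),round(h),round((a+90+90)%180-90),round(ztop*1000),[int(v) for v in ce[i]],len(q)))
            if verbose: print(out[-1])
    return out
E
python3 - <<'E'
from bars import *
for n in('top','side'):
    z=np.load(n+'.npz'); m={k:z[k] for k in('fx','fy','cx','cy','extrinsics')}; p,d=z['p'],z['d']
    print(n); find(p,d,m)
    if n=='top':
        P=cloud(d,m)
        for u,v in [(320,195),(320,263),(394,263),(394,193),(357,212),(357,248),(357,231),(311,205),(312,238),(324,143),(412,143),(320,188),(396,190),(287,222),(268,240),(305,240),(287,256),(100,300),(250,260),(316,170)]:
            print((u,v),np.round(P[v,u]*1000))
a=cv2.resize(np.load('top.npz')['p'][215:285,150:260],None,fx=5,fy=5,interpolation=3)
b=cv2.resize(np.load('top.npz')['p'][135:275,300:420],None,fx=4,fy=4,interpolation=3)
c=np.zeros((550,1040-0,3),np.uint8)
c=np.zeros((350+0,10,3),np.uint8)
f=np.zeros((560,480+300,3),np.uint8); f[:560,:480]=b; s=cv2.resize(np.load('top.npz')['p'][222:282,155:255],(300,180)); f[:180,480:]=s
s2=cv2.resize(np.load('side.npz')['p'][165:265,225:345],(300,250),interpolation=3); f[200:450,480:]=s2
save('crop1',f)
E
```

```text
top
('brown', 411, 339, 39, 79, -78, 39, [172, 243], 261)
('white', 438, 212, 36, 70, -64, 37, [210, 234], 203)
('white', 434, 100, 35, 68, -76, 36, [243, 235], 205)
('white', 291, 591, 22, 89, -82, 39, [95, 279], 161)
('white', 272, 709, 20, 44, 89, 30, [61, 285], 69)
('white', 239, 372, 75, 89, -90, 40, [161, 295], 475)
(320, 195) [ 568. -166.   48.]
(320, 263) [ 338. -164.    3.]
(394, 263) [ 332. -402.   70.]
(394, 193) [ 769. -677. -883.]
(357, 212) [ 513. -297.   14.]
(357, 248) [ 388. -295.   -2.]
(357, 231) [ 442. -289.   45.]
(311, 205) [ 517. -128.  137.]
(312, 238) [ 422. -136.   28.]
(324, 143) [ 669. -158.  301.]
(412, 143) [ 666. -413.  298.]
(320, 188) [ 583. -163.   92.]
(396, 190) [ 784. -687. -874.]
(287, 222) [472. -51.  74.]
(268, 240) [411.  12.  86.]
(305, 240) [ 412. -110.   68.]
(287, 256) [362. -50.  33.]
(100, 300) [228. 529. 139.]
(250, 260) [351.  78.   3.]
(316, 170) [ 905. -235. -866.]
side
('brown', 412, 345, 41, 81, -79, 38, [299, 360], 544)
('brown', 326, 451, 29, 66, 82, 13, [332, 407], 207)
('brown', 289, 430, 21, 29, -10, 13, [349, 398], 77)
('green', 338, 213, 39, 58, -19, 32, [330, 320], 321)
('green', 333, 314, 36, 58, -89, 32, [331, 353], 329)
('white', 425, -106, 11, 52, 10, 57, [304, 232], 103)
('white', 436, 102, 37, 71, -77, 37, [296, 285], 265)
('white', 440, 215, 37, 68, -64, 37, [292, 316], 325)
('white', 248, 365, 56, 95, 60, 40, [367, 372], 568)
```

View pics/crop1.png

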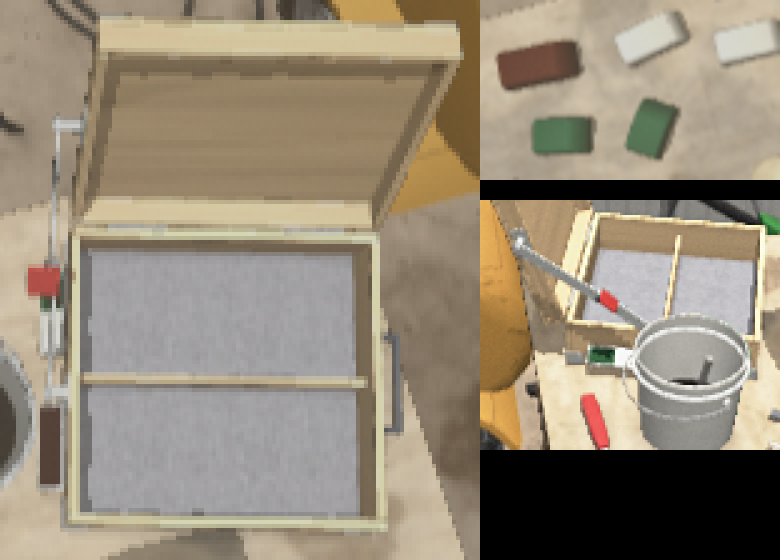

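The crop shows the brown tag beside the front (-x) compartment and the white/green tag beside the back one. The chest is empty, so brown_c is absent. That leaves 4 bars: brown, two white and the left green. Next I'll fit the chest and pail and write a move calculator.

```bash
cat > mv.py <<'E'
import sys
from h import *
from scipy.spatial.transform import Rotation as R
def Rdown(a):
    a=np.radians(a); x=np.array([np.cos(a),np.sin(a),0]); z=np.array([0,0,-1.]); return np.stack([x,np.cross(z,x),z],1)
def deltas(targets,start=None):
    s=state(); p0=np.array(s['ee_pos']); R0=np.array(s['orientation'])
    if start: p0=np.array(start[:3])/1000; R0=Rdown(start[3])
    a=np.degrees(np.arctan2(R0[1,0],R0[0,0]))
    print('t %.1f at'%s['t'],np.round(p0*1000,1),'jaw %.1f'%a,'w %.1f'%(s['width']*1000),'F',np.round(s['wrist_force'],1),'q',np.round(s['joint_pos'],2))
    for x,y,z,j in targets:
        d=R0.T@(np.array([x,y,z])/1000-p0)*1000; w=R.from_matrix(R0.T@Rdown(j)).as_rotvec(degrees=True)
        print((x,y,z,j),'d',np.round(d,1),'w',np.round(w,1), 'dist %.0f'%np.linalg.norm(d))
def T(s): return [tuple(float(v) for v in g.split(',')) for g in s.split()]
if __name__=='__main__':
    a=sys.argv[1:]; st=None
    if '-s' in a: i=a.index('-s'); st=T(a[i+1])[0]; a=a[:i]+a[i+2:]
    deltas(T(' '.join(a)),st)
E
python3 - <<'E'
from h import *
for n in('top','side'):
    z=np.load(n+'.npz'); m={k:z[k] for k in('fx','fy','cx','cy','extrinsics')}; P=cloud(z['d'],m)
    X,Y,Z=P[...,0],P[...,1],P[...,2]
    k=(Z>.06)&(Z<.085)&(X>.3)&(X<.62)&(Y<-.14)&(Y>-.45)
    q=(P[k][:,:2]*1000).astype(np.float32); print(n,len(q),'rim',np.median(Z[k]))
    print(cv2.minAreaRect(q), np.percentile(q,[2,98],axis=0))
    k=(abs(Z-.046)<.012)&(X>.4)&(X<.52)&(Y<-.175)&(Y>-.41)
    q=P[k]*1000; print('divider',len(q),np.polyfit(q[:,1],q[:,0],1),q.mean(0))
    k=(Z>.155)&(Z<.19)&(X>.3)&(X<.53)&(Y<.1)&(Y>-.16); q=(P[k][:,:2]*1000).astype(np.float32)
    print('pail rim',len(q),cv2.minEnclosingCircle(q) if len(q) else 0, Z[(X>.3)&(X<.53)&(Y<.1)&(Y>-.128)].max())
    p=z['p'].astype(int); k=(p[...,0]>130)&(p[...,1]<80)&(p[...,2]<80)&(Y<-.1)&(Y>-.2)&(X>.4)
    print('red pad',P[k].mean(0)*1000,k.sum(), P[k].min(0),P[k].max(0))
    k=(Z>.28)&(Z<.34)&(X>.6)&(X<.75)&(Y<-.1); q=P[k]*1000; print('lid top',np.percentile(q,[3,50,97],axis=0).round())
    k=(X>.2)&(X<.4)&(Y>-.15)&(Y<.15)&(Z>.03)&(Z<.2); print('obst near pass', np.round(P[k].max(0),3) if k.any() else 0)
E
python3 mv.py 159,-527,300,-73 290,-50,300,0 411,340,300,11
```

```text
top 1569 rim 0.07087035640526293
((463.0050048828125, -278.22796630859375), (272.6289367675781, 283.5220031738281), 88.23976135253906) [[ 321.93553223 -411.89952148]
 [ 602.13871582 -149.63372925]]
divider 207 [-5.66100384e-02  4.32338852e+02] [ 450.77920539 -325.74353092   44.82470146]
pail rim 0 0 0.15338223791985484
red pad [ 514.66051192 -127.74011751  132.74852219] 18 [ 0.50894122 -0.13795738  0.12483285] [ 0.52311358 -0.11813869  0.14073292]
lid top [[ 644. -414.  294.]
 [ 660. -289.  302.]
 [ 678. -161.  308.]]
obst near pass [0.4   0.095 0.153]
side 941 rim 0.07127670559089633
((466.2419128417969, -281.74969482421875), (272.9383850097656, 283.6545715332031), 87.87899780273438) [[ 326.82286377 -413.89432373]
 [ 603.57652588 -149.67761536]]
divider 213 [-6.27874005e-02  4.31917019e+02] [ 455.35478467 -373.28771653   46.11250173]
pail rim 0 0 0.15486218525061085
red pad [ 518.58287105 -121.75832905  133.80671497] 32 [ 0.5095607  -0.13251307  0.12450727] [ 0.52822716 -0.11111246  0.14186802]
lid top [[  610. -1393.   282.]
 [  665.  -402.   304.]
 [  740.  -157.   336.]]
obst near pass [0.4   0.117 0.2  ]
t 0.1 at [ 158.7 -526.4  205. ] jaw -73.2 w 93.9 F [-0.4 -0.5 -0.1] q [-1.34  0.3   1.52 -0.    1.32 -0.07]
(159.0, -527.0, 300.0, -73.0) d [  0.6  -0.1 -95. ] w [-0.   0.1 -0.2] dist 95
(290.0, -50.0, 300.0, 0.0) d [-418.3 -263.2  -94.6] w [ -0.    0.  -73.2] dist 503
(411.0, 340.0, 300.0, 11.0) d [-756.8 -491.7  -94.3] w [ -0.    0.  -84.2] dist 907
```

Call:
{"op": "send_rows", "data": {"motion": [{"fingers": 0,"dz": -95},{"fingers": 0,"dz": -95},{"fingers": 0,"dx": -418,"dy": -263,"dz": -95,"wz": -73},{"fingers": 0,"dx": -418,"dy": -263,"dz": -95,"wz": -73},{"fingers": 0,"dx": -418,"dy": -263,"dz": -95,"wz": -73},{"fingers": 0,"dx": -418,"dy": -263,"dz": -95,"wz": -73},{"fingers": 0,"dx": -418,"dy": -263,"dz": -95,"wz": -73},{"fingers": 0,"dx": -418,"dy": -263,"dz": -95,"wz": -73},{"fingers": 0,"dx": -418,"dy": -263,"dz": -95,"wz": -73},{"fingers": 0,"dx": -418,"dy": -263,"dz": -95,"wz": -73}]}}

```text
invalid input at $.motion[0]: expected keys fingers, dx, dy, dz, wx, wy, wz
```

```bash
python3 mv.py 290,-50,300,0 400,300,280,11
```

```text
t 0.1 at [ 158.7 -526.4  205. ] jaw -73.2 w 93.9 F [-0.4 -0.5 -0.1] q [-1.34  0.3   1.52 -0.    1.32 -0.07]
(290.0, -50.0, 300.0, 0.0) d [-418.3 -263.2  -94.6] w [ -0.    0.  -73.2] dist 503
(400.0, 300.0, 280.0, 11.0) d [-721.6 -469.6  -74.3] w [ -0.    0.  -84.2] dist 864
```

All seven keys are required in each row.

Call:
{"op": "send_rows", "data": {"motion": [{"fingers": 0,"dx": 0,"dy": 0,"dz": -95,"wx": 0,"wy": 0,"wz": 0},{"fingers": 0,"dx": 0,"dy": 0,"dz": -95,"wx": 0,"wy": 0,"wz": 0},{"fingers": 0,"dx": -418,"dy": -263,"dz": -95,"wx": 0,"wy": 0,"wz": -73},{"fingers": 0,"dx": -418,"dy": -263,"dz": -95,"wx": 0,"wy": 0,"wz": -73},{"fingers": 0,"dx": -418,"dy": -263,"dz": -95,"wx": 0,"wy": 0,"wz": -73},{"fingers": 0,"dx": -418,"dy": -263,"dz": -95,"wx": 0,"wy": 0,"wz": -73},{"fingers": 0,"dx": -418,"dy": -263,"dz": -95,"wx": 0,"wy": 0,"wz": -73},{"fingers": 0,"dx": -418,"dy": -263,"dz": -95,"wx": 0,"wy": 0,"wz": -73},{"fingers": 0,"dx": -418,"dy": -263,"dz": -95,"wx": 0,"wy": 0,"wz": -73},{"fingers": 0,"dx": -418,"dy": -263,"dz": -95,"wx": 0,"wy": 0,"wz": -73}]}}

```text
t: 1.35
ee_pos: [0.2896, -0.0493, 0.3005]
orientation: [[1.0, -0.002, 0.001], [-0.002, -1.0, -0.0], [0.001, 0.0, -1.0]]
wrist_force: [1.6, -1.7, -0.1]
width: 0.0937
```

```bash
python3 mv.py 290,-50,300,0 390,270,300,11
```

```text
t 1.4 at [289.6 -49.3 300.5] jaw -0.1 w 93.7 F [ 1.6 -1.7 -0.1] q [-0.29 -0.38  1.96  0.    1.56 -0.29]
(290.0, -50.0, 300.0, 0.0) d [0.4 0.7 0.5] w [ 0.  -0.  -0.1] dist 1
(390.0, 270.0, 300.0, 11.0) d [  99.8 -319.5    0.5] w [  0.   -0.  -11.1] dist 335
```

Call:
{"op": "send_rows", "data": {"motion": [{"fingers": 0,"dx": 100,"dy": -320,"dz": 0,"wx": 0,"wy": 0,"wz": -11},{"fingers": 0,"dx": 100,"dy": -320,"dz": 0,"wx": 0,"wy": 0,"wz": -11},{"fingers": 0,"dx": 100,"dy": -320,"dz": 0,"wx": 0,"wy": 0,"wz": -11},{"fingers": 0,"dx": 100,"dy": -320,"dz": 0,"wx": 0,"wy": 0,"wz": -11},{"fingers": 0,"dx": 100,"dy": -320,"dz": 0,"wx": 0,"wy": 0,"wz": -11},{"fingers": 0,"dx": 100,"dy": -320,"dz": 0,"wx": 0,"wy": 0,"wz": -11},{"fingers": 0,"dx": 100,"dy": -320,"dz": 0,"wx": 0,"wy": 0,"wz": -11}]}}

```text
t: 2.22
ee_pos: [0.3909, 0.2694, 0.2995]
orientation: [[0.982, 0.189, -0.002], [0.189, -0.982, -0.001], [-0.002, 0.001, -1.0]]
wrist_force: [0.5, -1.4, -1.0]
width: 0.0943
```

```bash
cat > look.py <<'E'
import sys
from bars import *
n=sys.argv[1]; p,d,m=shot('wrist'); save(n,p); np.savez(n,p=p,d=d,**{k:np.array(v) for k,v in m.items()})
E=np.array(m['extrinsics']); print('cam',np.round(-E[:3,:3].T@E[:3,3],3),'ax',np.round(E[2,:3],2)); find(p,d,m)
E
python3 look.py w1; python3 mv.py 390,270,300,11
```

```text
cam [0.375 0.352 0.479] ax [ 0.05 -0.28 -0.96]
('brown', 305, 450, 70, 80, 10, 11, [248, 31], 1579)
('brown', 410, 337, 40, 83, -78, 37, [302, 126], 1696)
('green', 331, 309, 39, 62, -89, 31, [245, 136], 1172)
('green', 335, 210, 39, 55, -20, 31, [236, 200], 863)
('green', 528, -140, 13, 32, 2, 36, [309, 396], 161)
('white', 267, 451, 18, 21, 14, 28, [213, 19], 192)
('white', 236, 370, 71, 90, 90, 39, [179, 80], 2679)
('white', 435, 221, 34, 44, -68, 35, [302, 208], 551)
('white', 500, 32, 9, 51, -71, 11, [314, 309], 121)
t 2.3 at [390.8 268.4 299.9] jaw 10.8 w 94.5 F [-0.3  0.  -0.1] q [ 0.52  0.07  1.57 -0.    1.5   0.34]
(390.0, 270.0, 300.0, 11.0) d [-0.5 -1.7 -0.1] w [ 0.   0.1 -0.2] dist 2
```

View pics/w1.png

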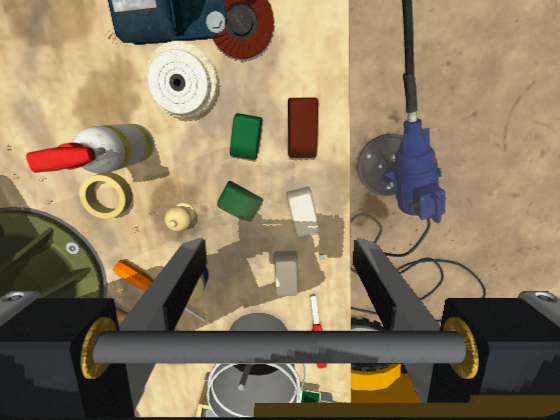

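Wrist view: brown bar at (303,127), green_a at (246,136), the decoy green at (240,200), and whites at (302,211) and (286,271). Three views put the brown bar at (411,339) with its top at 37 mm, which agrees with the text. green_a is close beside it, so I'll descend with the fingers part-closed.

```bash
python3 mv.py 411,339,70,12 411,339,6,12 411,339,200,12
```

```text
t 2.3 at [390.8 268.4 299.9] jaw 10.8 w 94.5 F [-0.3  0.  -0.1] q [ 0.52  0.07  1.57 -0.    1.5   0.34]
(411.0, 339.0, 70.0, 12.0) d [ 33.4 -65.6 229.8] w [ 0.   0.1 -1.2] dist 241
(411.0, 339.0, 6.0, 12.0) d [ 33.5 -65.7 293.8] w [ 0.   0.1 -1.2] dist 303
(411.0, 339.0, 200.0, 12.0) d [ 33.2 -65.6  99.8] w [ 0.   0.1 -1.2] dist 124
```

Call:
{"op": "send_rows", "data": {"motion": [{"fingers": 0.25,"dx": 33,"dy": -66,"dz": 150,"wx": 0,"wy": 0,"wz": -1},{"fingers": 0.25,"dx": 33,"dy": -66,"dz": 230,"wx": 0,"wy": 0,"wz": -1},{"fingers": 0.25,"dx": 33,"dy": -66,"dz": 230,"wx": 0,"wy": 0,"wz": -1},{"fingers": 0.25,"dx": 33,"dy": -66,"dz": 230,"wx": 0,"wy": 0,"wz": -1},{"fingers": 0.25,"dx": 33,"dy": -66,"dz": 265,"wx": 0,"wy": 0,"wz": -1},{"fingers": 0.25,"dx": 33,"dy": -66,"dz": 294,"wx": 0,"wy": 0,"wz": -1},{"fingers": 0.25,"dx": 33,"dy": -66,"dz": 294,"wx": 0,"wy": 0,"wz": -1}]}}

```text
t: 3.15
ee_pos: [0.4105, 0.3378, 0.0054]
orientation: [[0.979, 0.203, -0.003], [0.203, -0.979, -0.002], [-0.003, 0.001, -1.0]]
wrist_force: [-0.1, -0.5, 0.1]
width: 0.0705
```

Call:
{"op": "send_rows", "data": {"motion": [{"fingers": 0.65,"dx": 0,"dy": 0,"dz": 0,"wx": 0,"wy": 0,"wz": 0},{"fingers": 0.65,"dx": 0,"dy": 0,"dz": 0,"wx": 0,"wy": 0,"wz": 0},{"fingers": 0.65,"dx": 0,"dy": 0,"dz": 0,"wx": 0,"wy": 0,"wz": 0},{"fingers": 0.65,"dx": 0,"dy": 0,"dz": 0,"wx": 0,"wy": 0,"wz": 0}]}}

```text
t: 3.65
ee_pos: [0.4115, 0.3396, 0.0073]
orientation: [[0.979, 0.204, 0.001], [0.204, -0.979, 0.001], [0.001, -0.0, -1.0]]
wrist_force: [-2.2, -1.5, 7.7]
width: 0.0427
```

```bash
python3 mv.py 411,339,230,12 295,80,230,0; python3 mv.py -s 295,80,230,0 288,-60,230,0 320,-230,300,-87 
```

```text
t 3.6 at [411.5 339.6   7.3] jaw 11.8 w 42.7 F [-2.2 -1.5  7.7] q [ 0.62  0.51  1.73 -0.    0.89  0.42]
(411.0, 339.0, 230.0, 12.0) d [  -0.3    0.4 -222.7] w [-0.  -0.1 -0.2] dist 223
(295.0, 80.0, 230.0, 0.0) d [-166.8  230.2 -223. ] w [-0.  -0.1 11.8] dist 361
t 3.6 at [295.  80. 230.] jaw 0.0 w 42.7 F [-2.2 -1.5  7.7] q [ 0.62  0.51  1.73 -0.    0.89  0.42]
(288.0, -60.0, 230.0, 0.0) d [ -7. 140.   0.] w [0. 0. 0.] dist 140
(320.0, -230.0, 300.0, -87.0) d [ 25. 310. -70.] w [ 0.  0. 87.] dist 319
```

Call:
{"op": "send_rows", "data": {"motion": [{"fingers": 0.65,"dx": 0,"dy": 0,"dz": -30,"wx": 0,"wy": 0,"wz": 0},{"fingers": 0.65,"dx": 0,"dy": 0,"dz": -80,"wx": 0,"wy": 0,"wz": 0},{"fingers": 0.65,"dx": 0,"dy": 0,"dz": -140,"wx": 0,"wy": 0,"wz": 0},{"fingers": 0.65,"dx": -37,"dy": 50,"dz": -200,"wx": 0,"wy": 0,"wz": 0},{"fingers": 0.65,"dx": -70,"dy": 97,"dz": -223,"wx": 0,"wy": 0,"wz": 5},{"fingers": 0.65,"dx": -100,"dy": 138,"dz": -223,"wx": 0,"wy": 0,"wz": 10},{"fingers": 0.65,"dx": -130,"dy": 180,"dz": -223,"wx": 0,"wy": 0,"wz": 12},{"fingers": 0.65,"dx": -150,"dy": 208,"dz": -223,"wx": 0,"wy": 0,"wz": 12},{"fingers": 0.65,"dx": -167,"dy": 230,"dz": -223,"wx": 0,"wy": 0,"wz": 12},{"fingers": 0.65,"dx": -167,"dy": 230,"dz": -223,"wx": 0,"wy": 0,"wz": 12}]}}

```text
t: 4.9
ee_pos: [0.2941, 0.0793, 0.2297]
orientation: [[1.0, -0.006, 0.001], [-0.006, -1.0, 0.0], [0.001, -0.0, -1.0]]
wrist_force: [-0.3, 0.5, -2.3]
width: 0.0424
```

Call:
{"op": "send_rows", "data": {"motion": [{"fingers": 0.65,"dx": -4,"dy": 45,"dz": 0,"wx": 0,"wy": 0,"wz": 0},{"fingers": 0.65,"dx": -7,"dy": 90,"dz": 0,"wx": 0,"wy": 0,"wz": 0},{"fingers": 0.65,"dx": -7,"dy": 140,"dz": 0,"wx": 0,"wy": 0,"wz": 9},{"fingers": 0.65,"dx": -3,"dy": 185,"dz": -15,"wx": 0,"wy": 0,"wz": 19},{"fingers": 0.65,"dx": 2,"dy": 230,"dz": -30,"wx": 0,"wy": 0,"wz": 29},{"fingers": 0.65,"dx": 10,"dy": 275,"dz": -45,"wx": 0,"wy": 0,"wz": 39},{"fingers": 0.65,"dx": 17,"dy": 310,"dz": -60,"wx": 0,"wy": 0,"wz": 49},{"fingers": 0.65,"dx": 25,"dy": 310,"dz": -70,"wx": 0,"wy": 0,"wz": 59},{"fingers": 0.65,"dx": 25,"dy": 310,"dz": -70,"wx": 0,"wy": 0,"wz": 69},{"fingers": 0.65,"dx": 25,"dy": 310,"dz": -70,"wx": 0,"wy": 0,"wz": 79}]}}

```text
t: 6.15
ee_pos: [0.3191, -0.2297, 0.2992]
orientation: [[0.182, -0.983, -0.0], [-0.983, -0.182, 0.001], [-0.001, 0.0, -1.0]]
wrist_force: [-0.7, -0.8, -1.7]
width: 0.0424
```

```bash
python3 mv.py 390,-300,300,-87
```

```text
t 6.2 at [ 319.1 -229.7  299.2] jaw -79.5 w 42.4 F [-0.7 -0.8 -1.7] q [-0.72 -0.12  1.76  0.    1.5   0.67]
(390.0, -300.0, 300.0, -87.0) d [ 82.  -56.9  -0.9] w [0.  0.  7.5] dist 100
```

Call:
{"op": "send_rows", "data": {"motion": [{"fingers": 0.65,"dx": 40,"dy": -28,"dz": 0,"wx": 0,"wy": 0,"wz": 7},{"fingers": 0.65,"dx": 82,"dy": -57,"dz": 0,"wx": 0,"wy": 0,"wz": 7},{"fingers": 0.65,"dx": 82,"dy": -57,"dz": 0,"wx": 0,"wy": 0,"wz": 7}]}}

```text
t: 6.52
ee_pos: [0.3916, -0.3007, 0.2972]
orientation: [[0.066, -0.998, -0.003], [-0.998, -0.066, 0.003], [-0.003, 0.003, -1.0]]
wrist_force: [-0.1, 0.5, -1.7]
width: 0.0423
```

```bash
python3 look.py w2; python3 mv.py 390,-300,100,-87; python3 - <<'E'
from h import *
z=np.load('w2.npz'); m={k:z[k] for k in('fx','fy','cx','cy','extrinsics')}; P=cloud(z['d'],m)
X,Y,Z=P[...,0],P[...,1],P[...,2]
k=(abs(Z-.046)<.006)&(X>.4)&(X<.5)&(Y<-.175)&(Y>-.41); q=P[k]*1000
print('div',len(q),np.polyfit(q[:,1],q[:,0],1))
for xs in(.40,.5,.55):
    k=(abs(Z-.07)<.006)&(abs(X-xs)<.025)&(Y<-.1)
    for lo,hi in((-.2,-.14),(-.46,-.38)):
        q=P[k&(Y>lo)&(Y<hi)]*1000
        if len(q): print(xs,lo,len(q),np.percentile(q[:,1],[3,50,97]).round(),q[:,0].mean().round())
for ys in(-.22,-.3,-.38):
    k=(abs(Z-.07)<.006)&(abs(Y-ys)<.02)
    for lo,hi in((.29,.38),(.54,.6)):
        q=P[k&(X>lo)&(X<hi)]*1000
        if len(q): print('x',ys,lo,len(q),np.percentile(q[:,0],[3,50,97]).round())
k=(abs(Z-.01)<.01)&(X>.34)&(X<.56)&(Y<-.18)&(Y>-.4); print('floor',np.median(Z[k]))
E
```

```text
cam [ 0.476 -0.296  0.476] ax [-0.29 -0.02 -0.96]
('brown', 388, -133, 6, 54, -3, 31, [165, 166], 108)
('green', 528, -136, 7, 31, -2, 30, [163, 62], 99)
('white', 498, 36, 10, 36, -71, 10, [48, 79], 129)
('white', 491, -137, 7, 37, -3, 31, [164, 92], 114)
('white', 440, 90, 9, 30, -24, 34, [2, 117], 99)
('white', 284, -10, 5, 52, -27, 16, [93, 224], 89)
t 6.6 at [ 390.7 -299.8  297.9] jaw -86.2 w 42.7 F [-1.4 -0.5 -3. ] q [-0.73  0.12  1.53  0.    1.5   0.78]
(390.0, -300.0, 100.0, -87.0) d [  0.6   0.3 197.9] w [0.1 0.1 0.8] dist 198
div 950 [3.19508980e-03 4.49190484e+02]
0.4 -0.2 275 [-160. -156. -152.] 401.0
0.4 -0.46 254 [-413. -409. -405.] 400.0
0.5 -0.2 331 [-163. -159. -155.] 501.0
0.5 -0.46 314 [-416. -411. -408.] 500.0
0.55 -0.2 630 [-198. -163. -156.] 558.0
0.55 -0.46 586 [-417. -410. -382.] 556.0
x -0.22 0.29 183 [325. 329. 333.]
x -0.22 0.54 716 [566. 575. 594.]
x -0.3 0.54 911 [564. 585. 598.]
x -0.38 0.29 177 [320. 325. 328.]
x -0.38 0.54 928 [562. 583. 596.]
floor 0.010451480519308366
```

View pics/w2.png

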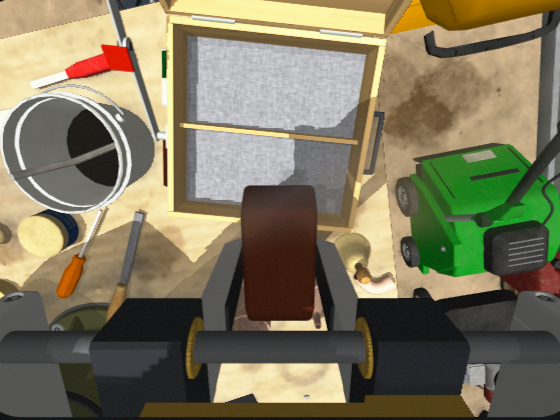

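Wrist view: held brown bar at (278,250), chest walls from (170,15) to (385,220), divider at about y=130 px. The side and front wall fits agree on a chest centre of (448,-284) and yaw −1.5°, with the floor at 10 mm. That is more reliable than the earlier sparse fit.

```bash
python3 mv.py 388,-289,100,-91.5 388,-289,19,-91.5
```

```text
t 6.6 at [ 390.7 -299.8  297.9] jaw -86.2 w 42.7 F [-1.4 -0.5 -3. ] q [-0.73  0.12  1.53  0.    1.5   0.78]
(388.0, -289.0, 100.0, -91.5) d [-10.5   1.5 197.9] w [0.1 0.1 5.3] dist 198
(388.0, -289.0, 19.0, -91.5) d [-10.4   1.4 278.9] w [0.1 0.1 5.3] dist 279
```

Call:
{"op": "send_rows", "data": {"motion": [{"fingers": 0.65,"dx": -10,"dy": 1,"dz": 60,"wx": 0,"wy": 0,"wz": 5},{"fingers": 0.65,"dx": -10,"dy": 1,"dz": 120,"wx": 0,"wy": 0,"wz": 5},{"fingers": 0.65,"dx": -10,"dy": 1,"dz": 170,"wx": 0,"wy": 0,"wz": 5},{"fingers": 0.65,"dx": -10,"dy": 1,"dz": 210,"wx": 0,"wy": 0,"wz": 5},{"fingers": 0.65,"dx": -10,"dy": 1,"dz": 245,"wx": 0,"wy": 0,"wz": 5},{"fingers": 0.65,"dx": -10,"dy": 1,"dz": 265,"wx": 0,"wy": 0,"wz": 5},{"fingers": 0.65,"dx": -10,"dy": 1,"dz": 275,"wx": 0,"wy": 0,"wz": 5},{"fingers": 0.65,"dx": -10,"dy": 1,"dz": 279,"wx": 0,"wy": 0,"wz": 5},{"fingers": 0.65,"dx": -10,"dy": 1,"dz": 280,"wx": 0,"wy": 0,"wz": 5},{"fingers": 0.65,"dx": -10,"dy": 1,"dz": 280,"wx": 0,"wy": 0,"wz": 5}]}}

```text
t: 7.82
ee_pos: [0.3883, -0.2901, 0.02]
orientation: [[-0.021, -1.0, 0.001], [-1.0, 0.021, -0.001], [0.001, -0.001, -1.0]]
wrist_force: [0.0, -0.2, -1.9]
width: 0.0425
```

Call:
{"op": "send_rows", "data": {"motion": [{"fingers": 0.38,"dx": 0,"dy": 0,"dz": 0,"wx": 0,"wy": 0,"wz": 0},{"fingers": 0.38,"dx": 0,"dy": 0,"dz": 0,"wx": 0,"wy": 0,"wz": 0},{"fingers": 0.38,"dx": 0,"dy": 0,"dz": 0,"wx": 0,"wy": 0,"wz": 0},{"fingers": 0.38,"dx": 0,"dy": 0,"dz": -60,"wx": 0,"wy": 0,"wz": 0},{"fingers": 0.38,"dx": 0,"dy": 0,"dz": -120,"wx": 0,"wy": 0,"wz": 0},{"fingers": 0.38,"dx": 0,"dy": 0,"dz": -180,"wx": 0,"wy": 0,"wz": 0},{"fingers": 0.38,"dx": 0,"dy": 0,"dz": -240,"wx": 0,"wy": 0,"wz": 0},{"fingers": 0.38,"dx": 0,"dy": 0,"dz": -260,"wx": 0,"wy": 0,"wz": 0}]}}

```text
t: 8.82
ee_pos: [0.3885, -0.2904, 0.2833]
orientation: [[-0.021, -1.0, 0.004], [-1.0, 0.021, -0.004], [0.003, -0.004, -1.0]]
wrist_force: [-0.4, 0.5, -0.3]
width: 0.0582
```

```bash
cat > see.py <<'E'
from bars import *
import sys
for n in sys.argv[1:]:
    p,d,m=shot(n); print(n); find(p,d,m,((.3,.6),(-.43,.42)))
E
python3 see.py wrist top side; python3 mv.py 300,-140,280,-60 288,-40,280,0 400,160,280,0
```

```text
wrist
('brown', 389, -290, 41, 80, -1, 47, [277, 170], 1439)
('white', 508, -292, 111, 232, 88, 12, [273, 82], 13324)
('white', 492, -136, 9, 36, -3, 32, [161, 101], 121)
('white', 501, 21, 7, 26, -75, 10, [52, 97], 77)
('white', 390, -238, 106, 131, 88, 11, [232, 169], 4592)
('white', 388, -398, 11, 20, 51, 12, [349, 171], 80)
top
('white', 439, 212, 35, 69, -65, 37, [209, 234], 199)
('white', 433, 100, 35, 69, -76, 37, [243, 235], 207)
side
('brown', 387, -281, 44, 81, 1, 48, [318, 203], 310)
('green', 338, 214, 38, 59, -21, 32, [330, 320], 335)
('green', 332, 316, 36, 57, -89, 32, [331, 354], 328)
('white', 511, -327, 99, 167, -90, 14, [284, 196], 455)
('white', 427, -106, 17, 55, 12, 56, [304, 232], 107)
('white', 436, 102, 36, 72, -76, 37, [296, 285], 273)
('white', 440, 214, 38, 70, -63, 37, [292, 316], 329)
t 9.0 at [ 388.1 -290.   279.6] jaw -91.2 w 58.6 F [-0.1 -0.2 -1.3] q [-0.72  0.1   1.59  0.    1.45  0.87]
(300.0, -140.0, 280.0, -60.0) d [-148.1   91.3   -0.6] w [ -0.   -0.1 -31.2] dist 174
(288.0, -40.0, 280.0, 0.0) d [-247.8  105.4   -0.7] w [ -0.   -0.1 -91.2] dist 269
(400.0, 160.0, 280.0, 0.0) d [-450.2   -2.3   -0.7] w [ -0.   -0.1 -91.2] dist 450
```

```bash
python3 mv.py 435,101,280,14; python3 mv.py -s 435,101,280,14 435,101,5,14
```

```text
t 9.0 at [ 388.1 -290.   279.6] jaw -91.2 w 58.6 F [-0.1 -0.2 -1.3] q [-0.72  0.1   1.59  0.    1.45  0.87]
(435.0, 101.0, 280.0, 14.0) d [-391.9  -38.5   -0.6] w [ 0.000e+00 -1.000e-01 -1.052e+02] dist 394
t 9.0 at [435. 101. 280.] jaw 14.0 w 58.6 F [-0.1 -0.2 -1.3] q [-0.72  0.1   1.59  0.    1.45  0.87]
(435.0, 101.0, 5.0, 14.0) d [  0.   0. 275.] w [0. 0. 0.] dist 275
```

Call:
{"op": "send_rows", "data": {"motion": [{"fingers": 0.2,"dx": -392,"dy": -39,"dz": -5,"wx": 0,"wy": 0,"wz": -105},{"fingers": 0.2,"dx": -392,"dy": -39,"dz": -5,"wx": 0,"wy": 0,"wz": -105},{"fingers": 0.2,"dx": -392,"dy": -39,"dz": -5,"wx": 0,"wy": 0,"wz": -105},{"fingers": 0.2,"dx": -392,"dy": -39,"dz": -5,"wx": 0,"wy": 0,"wz": -105},{"fingers": 0.2,"dx": -392,"dy": -39,"dz": -5,"wx": 0,"wy": 0,"wz": -105},{"fingers": 0.2,"dx": -392,"dy": -39,"dz": -5,"wx": 0,"wy": 0,"wz": -105},{"fingers": 0.2,"dx": -392,"dy": -39,"dz": -5,"wx": 0,"wy": 0,"wz": -105},{"fingers": 0.2,"dx": -392,"dy": -39,"dz": -5,"wx": 0,"wy": 0,"wz": -105},{"fingers": 0.2,"dx": -392,"dy": -39,"dz": -5,"wx": 0,"wy": 0,"wz": -105},{"fingers": 0.2,"dx": -392,"dy": -39,"dz": -5,"wx": 0,"wy": 0,"wz": -105}]}}

```text
t: 10.22
ee_pos: [0.4349, 0.1011, 0.2826]
orientation: [[0.97, 0.243, -0.003], [0.243, -0.97, -0.0], [-0.003, -0.0, -1.0]]
wrist_force: [0.1, 0.1, -1.2]
width: 0.0751
```

```bash
python3 see.py wrist; python3 mv.py 435,101,5,14
```

```text
wrist
('brown', 392, -289, 43, 73, 0, 47, [203, 379], 1277)
('green', 331, 289, 25, 38, 2, 29, [237, 11], 707)
('green', 338, 205, 37, 60, -18, 31, [228, 80], 1352)
('green', 531, -138, 13, 26, 1, 35, [300, 325], 139)
('white', 437, 212, 35, 65, -65, 35, [302, 93], 1339)
('white', 433, 100, 34, 62, -76, 35, [278, 174], 1013)
('white', 495, 47, 9, 29, -74, 10, [309, 214], 105)
('white', 504, -140, 16, 23, 5, 38, [285, 324], 157)
('white', 508, -291, 91, 110, 14, 12, [267, 383], 1939)
('white', 383, -376, 61, 78, -3, 12, [192, 404], 814)
t 10.3 at [434.9 101.1 282.7] jaw 14.5 w 75.3 F [-0.2  0.5  0.2] q [ 0.15  0.01  1.67 -0.    1.46 -0.11]
(435.0, 101.0, 5.0, 14.0) d [8.000e-01 2.000e-01 2.777e+02] w [-0.   0.2  0.5] dist 278
```

Call:
{"op": "send_rows", "data": {"motion": [{"fingers": 0.2,"dx": 0,"dy": 0,"dz": 60,"wx": 0,"wy": 0,"wz": 0},{"fingers": 0.2,"dx": 0,"dy": 0,"dz": 120,"wx": 0,"wy": 0,"wz": 0},{"fingers": 0.2,"dx": 0,"dy": 0,"dz": 180,"wx": 0,"wy": 0,"wz": 0},{"fingers": 0.2,"dx": 0,"dy": 0,"dz": 230,"wx": 0,"wy": 0,"wz": 0},{"fingers": 0.2,"dx": 0,"dy": 0,"dz": 260,"wx": 0,"wy": 0,"wz": 0},{"fingers": 0.2,"dx": 0,"dy": 0,"dz": 276,"wx": 0,"wy": 0,"wz": 0},{"fingers": 0.2,"dx": 0,"dy": 0,"dz": 276,"wx": 0,"wy": 0,"wz": 0},{"fingers": 0.7,"dx": 0,"dy": 0,"dz": 276,"wx": 0,"wy": 0,"wz": 0},{"fingers": 0.7,"dx": 0,"dy": 0,"dz": 276,"wx": 0,"wy": 0,"wz": 0},{"fingers": 0.7,"dx": 0,"dy": 0,"dz": 276,"wx": 0,"wy": 0,"wz": 0}]}}

```text
t: 11.52
ee_pos: [0.4356, 0.1012, 0.0089]
orientation: [[0.971, 0.238, 0.001], [0.238, -0.971, 0.0], [0.001, 0.0, -1.0]]
wrist_force: [-0.2, -0.7, -0.2]
width: 0.049
```

```bash
python3 mv.py 435,101,230,14 288,60,230,0; python3 mv.py -s 288,60,230,0 286,-60,230,0 320,-240,260,-80
```

```text
t 11.5 at [435.6 101.2   8.9] jaw 13.8 w 49.0 F [-0.2 -0.7 -0.2] q [ 0.15  0.36  1.97  0.    0.81 -0.09]
(435.0, 101.0, 230.0, 14.0) d [-4.000e-01  1.000e-01 -2.211e+02] w [ 0.  -0.  -0.2] dist 221
(288.0, 60.0, 230.0, 0.0) d [-153.     4.9 -221.2] w [-0.  -0.  13.8] dist 269
t 11.5 at [288.  60. 230.] jaw 0.0 w 49.0 F [-0.2 -0.7 -0.2] q [ 0.15  0.36  1.97  0.    0.81 -0.09]
(286.0, -60.0, 230.0, 0.0) d [ -2. 120.   0.] w [0. 0. 0.] dist 120
(320.0, -240.0, 260.0, -80.0) d [ 32. 300. -30.] w [ 0.  0. 80.] dist 303
```

Call:
{"op": "send_rows", "data": {"motion": [{"fingers": 0.7,"dx": 0,"dy": 0,"dz": 2,"wx": 0,"wy": 0,"wz": 0},{"fingers": 0.7,"dx": 0,"dy": 0,"dz": 2,"wx": 0,"wy": 0,"wz": 0},{"fingers": 0.7,"dx": 0,"dy": 0,"dz": 2,"wx": 0,"wy": 0,"wz": 0}]}}

```text
t: 11.9
ee_pos: [0.4356, 0.1011, 0.0069]
orientation: [[0.971, 0.238, 0.001], [0.238, -0.971, 0.0], [0.001, 0.0, -1.0]]
wrist_force: [-2.1, -0.9, 8.0]
width: 0.0388
```

Call:
{"op": "send_rows", "data": {"motion": [{"fingers": 0.7,"dx": 0,"dy": 0,"dz": -30,"wx": 0,"wy": 0,"wz": 0},{"fingers": 0.7,"dx": 0,"dy": 0,"dz": -80,"wx": 0,"wy": 0,"wz": 0},{"fingers": 0.7,"dx": 0,"dy": 0,"dz": -135,"wx": 0,"wy": 0,"wz": 0},{"fingers": 0.7,"dx": -35,"dy": 0,"dz": -185,"wx": 0,"wy": 0,"wz": 2},{"fingers": 0.7,"dx": -80,"dy": 0,"dz": -222,"wx": 0,"wy": 0,"wz": 6},{"fingers": 0.7,"dx": -120,"dy": 2,"dz": -222,"wx": 0,"wy": 0,"wz": 10},{"fingers": 0.7,"dx": -153,"dy": 5,"dz": -222,"wx": 0,"wy": 0,"wz": 14},{"fingers": 0.7,"dx": -153,"dy": 5,"dz": -222,"wx": 0,"wy": 0,"wz": 14}]}}

```text
t: 12.9
ee_pos: [0.287, 0.0596, 0.2287]
orientation: [[1.0, -0.005, 0.002], [-0.005, -1.0, 0.0], [0.002, -0.0, -1.0]]
wrist_force: [0.8, 0.7, -0.1]
width: 0.0382
```

Call:
{"op": "send_rows", "data": {"motion": [{"fingers": 0.7,"dx": -2,"dy": 40,"dz": 0,"wx": 0,"wy": 0,"wz": 0},{"fingers": 0.7,"dx": -2,"dy": 80,"dz": 0,"wx": 0,"wy": 0,"wz": 0},{"fingers": 0.7,"dx": -2,"dy": 120,"dz": 0,"wx": 0,"wy": 0,"wz": 9},{"fingers": 0.7,"dx": 2,"dy": 165,"dz": -5,"wx": 0,"wy": 0,"wz": 19},{"fingers": 0.7,"dx": 8,"dy": 210,"dz": -10,"wx": 0,"wy": 0,"wz": 29},{"fingers": 0.7,"dx": 15,"dy": 255,"dz": -20,"wx": 0,"wy": 0,"wz": 39},{"fingers": 0.7,"dx": 25,"dy": 290,"dz": -30,"wx": 0,"wy": 0,"wz": 49},{"fingers": 0.7,"dx": 32,"dy": 300,"dz": -30,"wx": 0,"wy": 0,"wz": 59},{"fingers": 0.7,"dx": 32,"dy": 300,"dz": -30,"wx": 0,"wy": 0,"wz": 69},{"fingers": 0.7,"dx": 32,"dy": 300,"dz": -30,"wx": 0,"wy": 0,"wz": 79}]}}

```text
t: 14.15
ee_pos: [0.3194, -0.2408, 0.2579]
orientation: [[0.182, -0.983, -0.001], [-0.983, -0.182, 0.001], [-0.001, 0.0, -1.0]]
wrist_force: [-0.3, 0.4, -1.1]
width: 0.0382
```

```bash
python3 mv.py 506,-363,200,-91.5 506,-363,100,-91.5 506,-363,17,-91.5
```

```text
t 14.2 at [ 319.4 -240.8  257.9] jaw -79.5 w 38.2 F [-0.3  0.4 -1.1] q [-0.74 -0.08  1.82  0.    1.4   0.65]
(506.0, -363.0, 200.0, -91.5) d [ 154.2 -161.3   57.7] w [ 0.  0. 12.] dist 230
(506.0, -363.0, 100.0, -91.5) d [ 154.3 -161.3  157.7] w [ 0.  0. 12.] dist 273
(506.0, -363.0, 17.0, -91.5) d [ 154.3 -161.4  240.7] w [ 0.  0. 12.] dist 328
```

Call:
{"op": "send_rows", "data": {"motion": [{"fingers": 0.7,"dx": 40,"dy": -40,"dz": 0,"wx": 0,"wy": 0,"wz": 6},{"fingers": 0.7,"dx": 80,"dy": -80,"dz": 10,"wx": 0,"wy": 0,"wz": 12},{"fingers": 0.7,"dx": 120,"dy": -120,"dz": 30,"wx": 0,"wy": 0,"wz": 12},{"fingers": 0.7,"dx": 154,"dy": -161,"dz": 60,"wx": 0,"wy": 0,"wz": 12},{"fingers": 0.7,"dx": 154,"dy": -161,"dz": 110,"wx": 0,"wy": 0,"wz": 12},{"fingers": 0.7,"dx": 154,"dy": -161,"dz": 160,"wx": 0,"wy": 0,"wz": 12},{"fingers": 0.7,"dx": 154,"dy": -161,"dz": 200,"wx": 0,"wy": 0,"wz": 12},{"fingers": 0.7,"dx": 154,"dy": -161,"dz": 225,"wx": 0,"wy": 0,"wz": 12},{"fingers": 0.7,"dx": 154,"dy": -161,"dz": 236,"wx": 0,"wy": 0,"wz": 12},{"fingers": 0.7,"dx": 154,"dy": -161,"dz": 239,"wx": 0,"wy": 0,"wz": 12}]}}

```text
t: 15.4
ee_pos: [0.5063, -0.3615, 0.0194]
orientation: [[-0.021, -1.0, 0.0], [-1.0, 0.021, 0.0], [-0.0, -0.0, -1.0]]
wrist_force: [0.3, 2.1, 4.2]
width: 0.0382
```

Call:
{"op": "send_rows", "data": {"motion": [{"fingers": 0.7,"dx": 0,"dy": 0,"dz": 0,"wx": 0,"wy": 0,"wz": 0},{"fingers": 0.46,"dx": 0,"dy": 0,"dz": 0,"wx": 0,"wy": 0,"wz": 0},{"fingers": 0.46,"dx": 0,"dy": 0,"dz": 0,"wx": 0,"wy": 0,"wz": 0},{"fingers": 0.46,"dx": 0,"dy": 0,"dz": 0,"wx": 0,"wy": 0,"wz": 0},{"fingers": 0.46,"dx": 0,"dy": 0,"dz": -60,"wx": 0,"wy": 0,"wz": 0},{"fingers": 0.46,"dx": 0,"dy": 0,"dz": -120,"wx": 0,"wy": 0,"wz": 0},{"fingers": 0.46,"dx": 0,"dy": 0,"dz": -180,"wx": 0,"wy": 0,"wz": 0},{"fingers": 0.46,"dx": 0,"dy": 0,"dz": -240,"wx": 0,"wy": 0,"wz": 0},{"fingers": 0.46,"dx": 0,"dy": 0,"dz": -262,"wx": 0,"wy": 0,"wz": 0}]}}

```text
t: 16.52
ee_pos: [0.5061, -0.3618, 0.2858]
orientation: [[-0.021, -1.0, 0.004], [-1.0, 0.021, -0.004], [0.003, -0.004, -1.0]]
wrist_force: [0.5, -0.3, -0.6]
width: 0.0506
```

```bash
python3 see.py wrist top side; python3 mv.py 438,212,280,26
```

```text
wrist
('brown', 371, -315, 35, 85, -9, 47, [249, 261], 930)
('white', 506, -276, 107, 202, 89, 12, [217, 171], 8840)
('white', 384, -243, 96, 142, 89, 11, [193, 243], 3148)
top
('white', 439, 212, 36, 70, -63, 37, [210, 234], 205)
side
('brown', 375, -301, 47, 82, -6, 48, [322, 200], 296)
('green', 338, 214, 38, 59, -21, 32, [330, 320], 339)
('green', 332, 316, 36, 56, -88, 32, [332, 353], 323)
('white', 506, -358, 41, 73, -1, 46, [285, 187], 183)
('white', 497, -300, 80, 85, -90, 14, [289, 201], 224)
('white', 427, -106, 14, 55, 11, 57, [304, 232], 109)
('white', 440, 214, 38, 72, -65, 37, [292, 316], 339)
t 16.7 at [ 505.8 -361.6  281.8] jaw -91.2 w 50.6 F [ 0.6  0.6 -0.7] q [-0.68  0.42  1.18 -0.    1.54  0.91]
(438.0, 212.0, 280.0, 26.0) d [-572.    80.1    1.2] w [ 0.000e+00 -1.000e-01 -1.172e+02] dist 578
```

Call:
{"op": "send_rows", "data": {"motion": [{"fingers": 0.2,"dx": -572,"dy": 80,"dz": 0,"wx": 0,"wy": 0,"wz": -117},{"fingers": 0.2,"dx": -572,"dy": 80,"dz": 0,"wx": 0,"wy": 0,"wz": -117},{"fingers": 0.2,"dx": -572,"dy": 80,"dz": 0,"wx": 0,"wy": 0,"wz": -117},{"fingers": 0.2,"dx": -572,"dy": 80,"dz": 0,"wx": 0,"wy": 0,"wz": -117},{"fingers": 0.2,"dx": -572,"dy": 80,"dz": 0,"wx": 0,"wy": 0,"wz": -117},{"fingers": 0.2,"dx": -572,"dy": 80,"dz": 0,"wx": 0,"wy": 0,"wz": -117},{"fingers": 0.2,"dx": -572,"dy": 80,"dz": 0,"wx": 0,"wy": 0,"wz": -117},{"fingers": 0.2,"dx": -572,"dy": 80,"dz": 0,"wx": 0,"wy": 0,"wz": -117},{"fingers": 0.2,"dx": -572,"dy": 80,"dz": 0,"wx": 0,"wy": 0,"wz": -117},{"fingers": 0.2,"dx": -572,"dy": 80,"dz": 0,"wx": 0,"wy": 0,"wz": -117}]}}

```text
t: 17.92
ee_pos: [0.4366, 0.2148, 0.2793]
orientation: [[0.958, 0.288, -0.003], [0.288, -0.958, -0.001], [-0.003, 0.0, -1.0]]
wrist_force: [-0.7, -1.3, -0.2]
width: 0.0752
```

Call:
{"op": "send_rows", "data": {"motion": [{"fingers": 0.2,"dx": 0,"dy": 0,"dz": 0,"wx": 0,"wy": 0,"wz": 0}]}}

```text
t: 18.05
ee_pos: [0.4373, 0.2127, 0.2797]
orientation: [[0.96, 0.28, -0.003], [0.28, -0.96, -0.001], [-0.003, 0.0, -1.0]]
wrist_force: [-0.4, -0.1, -0.5]
width: 0.0751
```

```bash
python3 see.py wrist; python3 mv.py 438,212,6,26
```

```text
wrist
('brown', 363, -287, 5, 22, -9, 24, [167, 412], 72)
('green', 332, 308, 40, 61, -89, 31, [224, 82], 1527)
('green', 339, 208, 40, 61, -19, 31, [212, 156], 1295)
('green', 527, -141, 17, 31, -2, 38, [272, 379], 221)
('white', 438, 213, 34, 63, -65, 35, [280, 174], 998)
('white', 505, -142, 11, 19, -88, 38, [260, 377], 82)
('white', 397, -274, 37, 87, -7, 12, [186, 407], 516)
t 18.1 at [437.6 211.9 280.1] jaw 16.0 w 75.3 F [-1.   0.2 -0.1] q [ 0.38  0.11  1.58 -0.    1.46  0.1 ]
(438.0, 212.0, 6.0, 26.0) d [ 1.000e+00 -1.000e-01  2.741e+02] w [  0.    0.1 -10. ] dist 274
```

Call:
{"op": "send_rows", "data": {"motion": [{"fingers": 0.2,"dx": 1,"dy": -1,"dz": 60,"wx": 0,"wy": 0,"wz": -10},{"fingers": 0.2,"dx": 1,"dy": -1,"dz": 120,"wx": 0,"wy": 0,"wz": -10},{"fingers": 0.2,"dx": 1,"dy": -1,"dz": 180,"wx": 0,"wy": 0,"wz": -10},{"fingers": 0.2,"dx": 1,"dy": -1,"dz": 230,"wx": 0,"wy": 0,"wz": -10},{"fingers": 0.2,"dx": 1,"dy": -1,"dz": 260,"wx": 0,"wy": 0,"wz": -10},{"fingers": 0.2,"dx": 1,"dy": -1,"dz": 274,"wx": 0,"wy": 0,"wz": -10},{"fingers": 0.7,"dx": 1,"dy": -1,"dz": 274,"wx": 0,"wy": 0,"wz": -10},{"fingers": 0.7,"dx": 1,"dy": -1,"dz": 274,"wx": 0,"wy": 0,"wz": -10},{"fingers": 0.7,"dx": 1,"dy": -1,"dz": 274,"wx": 0,"wy": 0,"wz": -10},{"fingers": 0.7,"dx": 1,"dy": -1,"dz": 274,"wx": 0,"wy": 0,"wz": -10}]}}

```text
t: 19.35
ee_pos: [0.439, 0.2135, 0.0081]
orientation: [[0.897, 0.441, 0.001], [0.441, -0.897, 0.0], [0.001, 0.0, -1.0]]
wrist_force: [-0.2, 0.2, 3.0]
width: 0.0384
```

Call:
{"op": "send_rows", "data": {"motion": [{"fingers": 0.7,"dx": 0,"dy": 0,"dz": 0,"wx": 0,"wy": 0,"wz": 0},{"fingers": 0.7,"dx": 0,"dy": 0,"dz": 0,"wx": 0,"wy": 0,"wz": 0}]}}

```text
t: 19.6
ee_pos: [0.439, 0.2135, 0.008]
orientation: [[0.897, 0.442, 0.001], [0.442, -0.897, 0.0], [0.001, 0.0, -1.0]]
wrist_force: [-1.2, -0.6, 6.8]
width: 0.0381
```

```bash
python3 mv.py 438,212,230,26 288,60,230,0 
```

```text
t 19.6 at [439.  213.5   8. ] jaw 26.2 w 38.1 F [-1.2 -0.6  6.8] q [ 0.38  0.43  1.86 -0.    0.85 -0.08]
(438.0, 212.0, 230.0, 26.0) d [  -1.3    0.9 -222. ] w [ 0.  -0.   0.2] dist 222
(288.0, 60.0, 230.0, 0.0) d [-203.    71.1 -222.1] w [-0.  -0.  26.2] dist 309
```

Call:
{"op": "send_rows", "data": {"motion": [{"fingers": 0.7,"dx": 0,"dy": 0,"dz": -30,"wx": 0,"wy": 0,"wz": 0},{"fingers": 0.7,"dx": 0,"dy": 0,"dz": -80,"wx": 0,"wy": 0,"wz": 0},{"fingers": 0.7,"dx": 0,"dy": 0,"dz": -135,"wx": 0,"wy": 0,"wz": 0},{"fingers": 0.7,"dx": -40,"dy": 14,"dz": -185,"wx": 0,"wy": 0,"wz": 5},{"fingers": 0.7,"dx": -90,"dy": 28,"dz": -222,"wx": 0,"wy": 0,"wz": 12},{"fingers": 0.7,"dx": -135,"dy": 45,"dz": -222,"wx": 0,"wy": 0,"wz": 19},{"fingers": 0.7,"dx": -175,"dy": 60,"dz": -222,"wx": 0,"wy": 0,"wz": 26},{"fingers": 0.7,"dx": -203,"dy": 71,"dz": -222,"wx": 0,"wy": 0,"wz": 26},{"fingers": 0.7,"dx": -203,"dy": 71,"dz": -222,"wx": 0,"wy": 0,"wz": 26}]}}

```text
t: 20.72
ee_pos: [0.2872, 0.0593, 0.2297]
orientation: [[1.0, 0.002, 0.001], [0.002, -1.0, 0.0], [0.001, -0.0, -1.0]]
wrist_force: [0.2, 0.5, -1.3]
width: 0.0383
```

Call:
{"op": "send_rows", "data": {"motion": [{"fingers": 0.7,"dx": -2,"dy": 40,"dz": 0,"wx": 0,"wy": 0,"wz": 0},{"fingers": 0.7,"dx": -2,"dy": 80,"dz": 0,"wx": 0,"wy": 0,"wz": 0},{"fingers": 0.7,"dx": -2,"dy": 120,"dz": 0,"wx": 0,"wy": 0,"wz": 9},{"fingers": 0.7,"dx": 2,"dy": 165,"dz": -5,"wx": 0,"wy": 0,"wz": 19},{"fingers": 0.7,"dx": 8,"dy": 210,"dz": -10,"wx": 0,"wy": 0,"wz": 29},{"fingers": 0.7,"dx": 15,"dy": 255,"dz": -20,"wx": 0,"wy": 0,"wz": 39},{"fingers": 0.7,"dx": 25,"dy": 290,"dz": -30,"wx": 0,"wy": 0,"wz": 49},{"fingers": 0.7,"dx": 32,"dy": 300,"dz": -30,"wx": 0,"wy": 0,"wz": 59},{"fingers": 0.7,"dx": 32,"dy": 300,"dz": -30,"wx": 0,"wy": 0,"wz": 69},{"fingers": 0.7,"dx": 32,"dy": 300,"dz": -30,"wx": 0,"wy": 0,"wz": 79}]}}

```text
t: 21.98
ee_pos: [0.3216, -0.2399, 0.259]
orientation: [[0.189, -0.982, -0.001], [-0.982, -0.189, 0.001], [-0.001, 0.0, -1.0]]
wrist_force: [0.5, -0.9, -1.8]
width: 0.0384
```

```bash
python3 mv.py 508,-295,200,-91.5 508,-295,19,-91.5
```

```text
t 22.0 at [ 321.6 -239.9  259. ] jaw -79.1 w 38.4 F [ 0.5 -0.9 -1.8] q [-0.73 -0.08  1.82  0.    1.41  0.65]
(508.0, -295.0, 200.0, -91.5) d [  89.3 -172.6   58.8] w [ 0.   0.  12.4] dist 203
(508.0, -295.0, 19.0, -91.5) d [  89.5 -172.7  239.8] w [ 0.   0.  12.4] dist 309
```

Call:
{"op": "send_rows", "data": {"motion": [{"fingers": 0.7,"dx": 22,"dy": -43,"dz": 0,"wx": 0,"wy": 0,"wz": 6},{"fingers": 0.7,"dx": 45,"dy": -86,"dz": 10,"wx": 0,"wy": 0,"wz": 12},{"fingers": 0.7,"dx": 67,"dy": -130,"dz": 30,"wx": 0,"wy": 0,"wz": 12},{"fingers": 0.7,"dx": 89,"dy": -173,"dz": 60,"wx": 0,"wy": 0,"wz": 12},{"fingers": 0.7,"dx": 89,"dy": -173,"dz": 110,"wx": 0,"wy": 0,"wz": 12},{"fingers": 0.7,"dx": 89,"dy": -173,"dz": 160,"wx": 0,"wy": 0,"wz": 12},{"fingers": 0.7,"dx": 89,"dy": -173,"dz": 200,"wx": 0,"wy": 0,"wz": 12},{"fingers": 0.7,"dx": 89,"dy": -173,"dz": 225,"wx": 0,"wy": 0,"wz": 12},{"fingers": 0.7,"dx": 89,"dy": -173,"dz": 236,"wx": 0,"wy": 0,"wz": 12},{"fingers": 0.7,"dx": 89,"dy": -173,"dz": 239,"wx": 0,"wy": 0,"wz": 12}]}}

```text
t: 23.22
ee_pos: [0.5083, -0.2934, 0.0201]
orientation: [[-0.014, -1.0, -0.0], [-1.0, 0.014, 0.0], [-0.0, 0.0, -1.0]]
wrist_force: [-1.0, -0.2, -1.3]
width: 0.0382
```

Call:
{"op": "send_rows", "data": {"motion": [{"fingers": 0.7,"dx": 0,"dy": 0,"dz": 0,"wx": 0,"wy": 0,"wz": 0},{"fingers": 0.46,"dx": 0,"dy": 0,"dz": 0,"wx": 0,"wy": 0,"wz": 0},{"fingers": 0.46,"dx": 0,"dy": 0,"dz": 0,"wx": 0,"wy": 0,"wz": 0},{"fingers": 0.46,"dx": 0,"dy": 0,"dz": 0,"wx": 0,"wy": 0,"wz": 0},{"fingers": 0.46,"dx": 0,"dy": 0,"dz": -60,"wx": 0,"wy": 0,"wz": 0},{"fingers": 0.46,"dx": 0,"dy": 0,"dz": -120,"wx": 0,"wy": 0,"wz": 0},{"fingers": 0.46,"dx": 0,"dy": 0,"dz": -180,"wx": 0,"wy": 0,"wz": 0},{"fingers": 0.46,"dx": 0,"dy": 0,"dz": -240,"wx": 0,"wy": 0,"wz": 0},{"fingers": 0.46,"dx": 0,"dy": 0,"dz": -262,"wx": 0,"wy": 0,"wz": 0}]}}

```text
t: 24.35
ee_pos: [0.5084, -0.2939, 0.2868]
orientation: [[-0.014, -1.0, 0.005], [-1.0, 0.014, -0.003], [0.003, -0.005, -1.0]]
wrist_force: [-0.3, -0.5, -0.0]
width: 0.0507
```

```bash
python3 see.py top side; python3 mv.py 332,312,280,1 332,312,200,1
```

```text
top
side
('brown', 374, -301, 45, 81, -5, 48, [322, 200], 292)
('green', 338, 214, 37, 58, -18, 32, [330, 320], 327)
('green', 332, 316, 36, 56, -89, 32, [332, 353], 317)
('white', 514, -357, 40, 55, -8, 47, [283, 185], 81)
('white', 505, -291, 42, 75, -6, 46, [285, 198], 210)
('white', 427, -105, 14, 54, 14, 56, [304, 232], 109)
t 24.4 at [ 508.4 -293.9  285.3] jaw -90.8 w 50.7 F [ 0.4  0.1 -0.1] q [-0.59  0.34  1.29  0.    1.51  1.  ]
(332.0, 312.0, 280.0, 1.0) d [-603.4  184.9    2.9] w [ -0.1  -0.3 -91.8] dist 631
(332.0, 312.0, 200.0, 1.0) d [-603.6  185.2   82.9] w [ -0.1  -0.3 -91.8] dist 637
```

Call:
{"op": "send_rows", "data": {"motion": [{"fingers": 0.2,"dx": -603,"dy": 185,"dz": 0,"wx": 0,"wy": 0,"wz": -92},{"fingers": 0.2,"dx": -603,"dy": 185,"dz": 0,"wx": 0,"wy": 0,"wz": -92},{"fingers": 0.2,"dx": -603,"dy": 185,"dz": 0,"wx": 0,"wy": 0,"wz": -92},{"fingers": 0.2,"dx": -603,"dy": 185,"dz": 0,"wx": 0,"wy": 0,"wz": -92},{"fingers": 0.2,"dx": -603,"dy": 185,"dz": 0,"wx": 0,"wy": 0,"wz": -92},{"fingers": 0.2,"dx": -603,"dy": 185,"dz": 0,"wx": 0,"wy": 0,"wz": -92},{"fingers": 0.2,"dx": -603,"dy": 185,"dz": 0,"wx": 0,"wy": 0,"wz": -92},{"fingers": 0.2,"dx": -603,"dy": 185,"dz": 0,"wx": 0,"wy": 0,"wz": -92},{"fingers": 0.2,"dx": -603,"dy": 185,"dz": 0,"wx": 0,"wy": 0,"wz": -92},{"fingers": 0.2,"dx": -603,"dy": 185,"dz": 0,"wx": 0,"wy": 0,"wz": -92}]}}

```text
t: 25.7
ee_pos: [0.3316, 0.3081, 0.2811]
orientation: [[1.0, 0.023, -0.001], [0.023, -1.0, -0.001], [-0.001, 0.001, -1.0]]
wrist_force: [0.9, -0.1, 0.6]
width: 0.0753
```

Call:
{"op": "send_rows", "data": {"motion": [{"fingers": 0.2,"dx": 0,"dy": 0,"dz": 0,"wx": 0,"wy": 0,"wz": 0},{"fingers": 0.2,"dx": 0,"dy": 0,"dz": 0,"wx": 0,"wy": 0,"wz": 0}]}}

```text
t: 25.95
ee_pos: [0.3328, 0.3059, 0.2813]
orientation: [[1.0, 0.021, -0.001], [0.021, -1.0, -0.001], [-0.001, 0.001, -1.0]]
wrist_force: [0.3, -0.4, 0.1]
width: 0.0752
```

```bash
python3 see.py wrist; python3 mv.py 332,312,5,1
```

```text
wrist
('green', 330, 312, 38, 57, -88, 31, [278, 167], 1022)
('green', 337, 204, 30, 57, -20, 31, [282, 241], 447)
t 26.0 at [333.1 305.5 281.7] jaw 1.2 w 75.1 F [-0.3 -0.3  0.4] q [ 0.66  0.03  1.66 -0.    1.45  0.64]
(332.0, 312.0, 5.0, 1.0) d [ -0.8  -6.7 276.7] w [0.  0.  0.2] dist 277
```

Call:
{"op": "send_rows", "data": {"motion": [{"fingers": 0.2,"dx": -2,"dy": -7,"dz": 60,"wx": 0,"wy": 0,"wz": 0},{"fingers": 0.2,"dx": -2,"dy": -7,"dz": 120,"wx": 0,"wy": 0,"wz": 0},{"fingers": 0.2,"dx": -2,"dy": -7,"dz": 180,"wx": 0,"wy": 0,"wz": 0},{"fingers": 0.2,"dx": -2,"dy": -7,"dz": 230,"wx": 0,"wy": 0,"wz": 0},{"fingers": 0.2,"dx": -2,"dy": -7,"dz": 260,"wx": 0,"wy": 0,"wz": 0},{"fingers": 0.2,"dx": -2,"dy": -7,"dz": 276,"wx": 0,"wy": 0,"wz": 0},{"fingers": 0.7,"dx": -2,"dy": -7,"dz": 276,"wx": 0,"wy": 0,"wz": 0},{"fingers": 0.7,"dx": -2,"dy": -7,"dz": 276,"wx": 0,"wy": 0,"wz": 0},{"fingers": 0.7,"dx": -2,"dy": -7,"dz": 276,"wx": 0,"wy": 0,"wz": 0},{"fingers": 0.7,"dx": -2,"dy": -7,"dz": 276,"wx": 0,"wy": 0,"wz": 0}]}}

```text
t: 27.25
ee_pos: [0.3311, 0.3137, 0.0071]
orientation: [[1.0, 0.021, 0.001], [0.021, -1.0, 0.001], [0.001, -0.001, -1.0]]
wrist_force: [-0.7, -0.6, 5.7]
width: 0.0403
```

Call:
{"op": "send_rows", "data": {"motion": [{"fingers": 0.7,"dx": 0,"dy": 0,"dz": 0,"wx": 0,"wy": 0,"wz": 0},{"fingers": 0.7,"dx": 0,"dy": 0,"dz": 0,"wx": 0,"wy": 0,"wz": 0}]}}

```text
t: 27.5
ee_pos: [0.3311, 0.3137, 0.0071]
orientation: [[1.0, 0.021, 0.001], [0.021, -1.0, 0.001], [0.001, -0.001, -1.0]]
wrist_force: [-0.3, -1.6, 7.5]
width: 0.0404
```

```bash
python3 mv.py 332,312,230,1 288,60,230,0 
```

```text
t 27.5 at [331.1 313.7   7.1] jaw 1.2 w 40.4 F [-0.3 -1.6  7.5] q [ 0.68  0.38  1.95 -0.    0.81  0.66]
(332.0, 312.0, 230.0, 1.0) d [   1.     1.6 -222.9] w [-0.  -0.1  0.2] dist 223
(288.0, 60.0, 230.0, 0.0) d [ -48.3  252.6 -223.1] w [-0.  -0.1  1.2] dist 340
```

Call:
{"op": "send_rows", "data": {"motion": [{"fingers": 0.7,"dx": 0,"dy": 0,"dz": -30,"wx": 0,"wy": 0,"wz": 0},{"fingers": 0.7,"dx": 0,"dy": 0,"dz": -80,"wx": 0,"wy": 0,"wz": 0},{"fingers": 0.7,"dx": 0,"dy": 0,"dz": -135,"wx": 0,"wy": 0,"wz": 0},{"fingers": 0.7,"dx": -6,"dy": 30,"dz": -185,"wx": 0,"wy": 0,"wz": 1},{"fingers": 0.7,"dx": -14,"dy": 75,"dz": -223,"wx": 0,"wy": 0,"wz": 1},{"fingers": 0.7,"dx": -23,"dy": 120,"dz": -223,"wx": 0,"wy": 0,"wz": 1},{"fingers": 0.7,"dx": -32,"dy": 165,"dz": -223,"wx": 0,"wy": 0,"wz": 1},{"fingers": 0.7,"dx": -40,"dy": 210,"dz": -223,"wx": 0,"wy": 0,"wz": 1},{"fingers": 0.7,"dx": -48,"dy": 252,"dz": -223,"wx": 0,"wy": 0,"wz": 1},{"fingers": 0.7,"dx": -48,"dy": 252,"dz": -223,"wx": 0,"wy": 0,"wz": 1}]}}

```text
t: 28.75
ee_pos: [0.2878, 0.0588, 0.2297]
orientation: [[1.0, -0.001, 0.001], [-0.001, -1.0, -0.0], [0.001, 0.0, -1.0]]
wrist_force: [0.1, 0.1, -1.2]
width: 0.0401
```

Call:
{"op": "send_rows", "data": {"motion": [{"fingers": 0.7,"dx": -2,"dy": 40,"dz": 0,"wx": 0,"wy": 0,"wz": 0},{"fingers": 0.7,"dx": -2,"dy": 80,"dz": 0,"wx": 0,"wy": 0,"wz": 0},{"fingers": 0.7,"dx": -2,"dy": 120,"dz": 0,"wx": 0,"wy": 0,"wz": 9},{"fingers": 0.7,"dx": 2,"dy": 165,"dz": -5,"wx": 0,"wy": 0,"wz": 19},{"fingers": 0.7,"dx": 8,"dy": 210,"dz": -10,"wx": 0,"wy": 0,"wz": 29},{"fingers": 0.7,"dx": 15,"dy": 255,"dz": -20,"wx": 0,"wy": 0,"wz": 39},{"fingers": 0.7,"dx": 25,"dy": 290,"dz": -30,"wx": 0,"wy": 0,"wz": 49},{"fingers": 0.7,"dx": 32,"dy": 300,"dz": -30,"wx": 0,"wy": 0,"wz": 59},{"fingers": 0.7,"dx": 32,"dy": 300,"dz": -30,"wx": 0,"wy": 0,"wz": 69},{"fingers": 0.7,"dx": 32,"dy": 300,"dz": -30,"wx": 0,"wy": 0,"wz": 79}]}}

```text
t: 30.0
ee_pos: [0.322, -0.2388, 0.2591]
orientation: [[0.189, -0.982, -0.0], [-0.982, -0.189, 0.001], [-0.001, 0.0, -1.0]]
wrist_force: [-0.9, -0.1, -1.3]
width: 0.0402
```

```bash
python3 mv.py 509,-230,200,-91.5 509,-230,19,-91.5; python3 - <<'E'
from h import *
# stay geometry: thin things near left wall, from side view
p,d,m=shot('side'); P=cloud(d,m)*1000; X,Y,Z=[P[...,i] for i in range(3)]
k=(Y>-160)&(Y<-95)&(X>430)&(X<640)&(Z>45)&(Z<260); q=P[k]
for x in range(430,640,20):
    s=q[(q[:,0]>=x)&(q[:,0]<x+20)]
    if len(s): print(x,len(s),np.percentile(s[:,1:],[5,50,95],axis=0).round().tolist())
E
```

```text
t 30.0 at [ 322.  -238.8  259.1] jaw -79.1 w 40.2 F [-0.9 -0.1 -1.3] q [-0.73 -0.08  1.82  0.    1.41  0.65]
(509.0, -230.0, 200.0, -91.5) d [  26.8 -185.3   59.1] w [ 0.   0.  12.4] dist 196
(509.0, -230.0, 19.0, -91.5) d [  26.9 -185.4  240.1] w [ 0.   0.  12.4] dist 305
430 144 [[-114.0, 50.0], [-107.0, 92.0], [-100.0, 126.0]]
450 57 [[-107.0, 64.0], [-100.0, 99.0], [-96.0, 126.0]]
470 37 [[-153.0, 53.0], [-137.0, 91.0], [-131.0, 104.0]]
490 79 [[-158.0, 48.0], [-149.0, 70.0], [-131.0, 120.0]]
510 81 [[-156.0, 49.0], [-149.0, 73.0], [-114.0, 141.0]]
530 74 [[-159.0, 49.0], [-152.0, 69.0], [-129.0, 146.0]]
550 74 [[-159.0, 47.0], [-152.0, 71.0], [-130.0, 159.0]]
570 74 [[-158.0, 52.0], [-151.0, 99.0], [-131.0, 173.0]]
590 139 [[-159.0, 71.0], [-155.0, 115.0], [-132.0, 183.0]]
610 142 [[-159.0, 103.0], [-155.0, 158.0], [-133.0, 206.0]]
630 76 [[-159.0, 149.0], [-155.0, 203.0], [-133.0, 245.0]]
```

Call:
{"op": "send_rows", "data": {"motion": [{"fingers": 0.7,"dx": 10,"dy": -45,"dz": 0,"wx": 0,"wy": 0,"wz": 6},{"fingers": 0.7,"dx": 20,"dy": -90,"dz": 0,"wx": 0,"wy": 0,"wz": 12},{"fingers": 0.7,"dx": 30,"dy": -150,"dz": 20,"wx": 0,"wy": 0,"wz": 12},{"fingers": 0.7,"dx": 30,"dy": -185,"dz": 50,"wx": 0,"wy": 0,"wz": 12},{"fingers": 0.7,"dx": 30,"dy": -185,"dz": 110,"wx": 0,"wy": 0,"wz": 12},{"fingers": 0.7,"dx": 30,"dy": -185,"dz": 160,"wx": 0,"wy": 0,"wz": 12},{"fingers": 0.7,"dx": 30,"dy": -185,"dz": 200,"wx": 0,"wy": 0,"wz": 12},{"fingers": 0.7,"dx": 30,"dy": -185,"dz": 225,"wx": 0,"wy": 0,"wz": 12},{"fingers": 0.7,"dx": 30,"dy": -185,"dz": 236,"wx": 0,"wy": 0,"wz": 12},{"fingers": 0.7,"dx": 30,"dy": -185,"dz": 240,"wx": 0,"wy": 0,"wz": 12}]}}

```text
t: 31.3
ee_pos: [0.5089, -0.2325, 0.0194]
orientation: [[-0.012, -1.0, -0.0], [-1.0, 0.012, 0.0], [-0.0, 0.0, -1.0]]
wrist_force: [-0.4, -0.8, -0.7]
width: 0.0402
```

Call:
{"op": "send_rows", "data": {"motion": [{"fingers": 0.7,"dx": 0,"dy": 0,"dz": 0,"wx": 0,"wy": 0,"wz": 0},{"fingers": 0.5,"dx": 0,"dy": 0,"dz": 0,"wx": 0,"wy": 0,"wz": 0},{"fingers": 0.5,"dx": 0,"dy": 0,"dz": 0,"wx": 0,"wy": 0,"wz": 0},{"fingers": 0.5,"dx": 0,"dy": 0,"dz": 0,"wx": 0,"wy": 0,"wz": 0},{"fingers": 0.5,"dx": 0,"dy": 0,"dz": -60,"wx": 0,"wy": 0,"wz": 0},{"fingers": 0.5,"dx": 0,"dy": 0,"dz": -120,"wx": 0,"wy": 0,"wz": 0},{"fingers": 0.5,"dx": 0,"dy": 0,"dz": -180,"wx": 0,"wy": 0,"wz": 0},{"fingers": 0.5,"dx": 0,"dy": 0,"dz": -240,"wx": 0,"wy": 0,"wz": 0},{"fingers": 0.5,"dx": 0,"dy": 0,"dz": -262,"wx": 0,"wy": 0,"wz": 0}]}}

```text
t: 32.42
ee_pos: [0.509, -0.2332, 0.2856]
orientation: [[-0.014, -1.0, 0.005], [-1.0, 0.014, -0.003], [0.003, -0.005, -1.0]]
wrist_force: [0.5, -0.2, -1.0]
width: 0.0467
```

```bash
python3 look.py w3; python3 see.py side; python3 mv.py 400,-260,300,-91.5
```

```text
cam [ 0.592 -0.234  0.465] ax [-0.28 -0.   -0.96]
('brown', 401, -136, 13, 33, 0, 34, [215, 244], 100)
('green', 527, -140, 14, 32, 1, 35, [212, 163], 179)
('green', 343, 198, 40, 57, -5, 30, [13, 276], 889)
('white', 499, 30, 9, 24, -72, 10, [103, 181], 77)
('white', 492, -140, 16, 35, -1, 37, [213, 187], 206)
side
('brown', 375, -304, 46, 83, -2, 48, [322, 200], 303)
('green', 338, 214, 39, 59, -21, 32, [330, 320], 336)
('white', 509, -326, 63, 107, -90, 47, [283, 190], 215)
('white', 427, -106, 16, 54, 7, 56, [304, 232], 106)
t 32.5 at [ 509.  -233.2  284.1] jaw -90.8 w 47.2 F [-0.4  0.  -1.7] q [-0.5   0.27  1.37  0.    1.49  1.09]
(400.0, -260.0, 300.0, -91.5) d [ 28.3 108.6 -16.3] w [-0.2 -0.1  0.7] dist 113
```

View pics/w3.png

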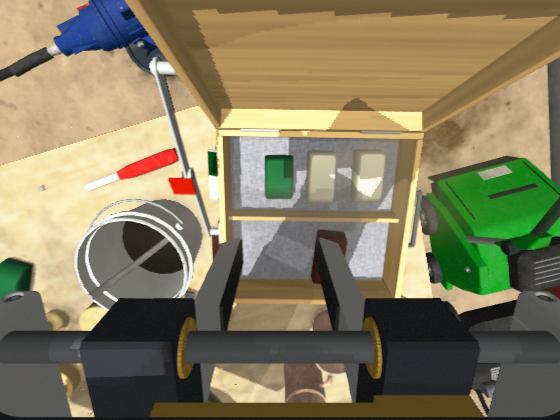

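Wrist view: green (279,176), white (322,176) and white (369,176) lie flat in the back compartment, and brown (330,255) lies flat in the front one. The red knee pad is at (182,185). Next I'll locate the pad and the lid for pressing.

```bash
python3 - <<'E'
from h import *
def red(p,P):
    p=p.astype(int); k=(p[...,0]>110)&(p[...,1]<70)&(p[...,2]<70)&(P[...,1]<-.09)&(P[...,1]>-.2)&(P[...,0]>.44)&(P[...,2]>.08)&(P[...,2]<.2)
    return P[k]*1000
z=np.load('w3.npz'); m={k:z[k] for k in('fx','fy','cx','cy','extrinsics')}; P=cloud(z['d'],m)
L=[('w3',z['p'],P)]
for n in('top','side'):
    p,d,m2=shot(n); L.append((n,p,cloud(d,m2)))
for n,p,Q in L:
    q=red(p,Q); print(n,len(q),np.percentile(q,[3,50,97],axis=0).round().tolist() if len(q) else '', q.mean(0).round() if len(q) else '')
    k=(Q[...,0]>.55)&(Q[...,0]<.72)&(Q[...,1]>-.35)&(Q[...,1]<-.2)&(Q[...,2]>.1)&(Q[...,2]<.35); q=Q[k]*1000
    if len(q): print(' lid',[(z0,np.percentile(q[abs(q[:,2]-z0)<6][:,0],[5,50,95]).round().tolist()) for z0 in(200,250,290,300,306,312) if (abs(q[:,2]-z0)<6).sum()>5])
E
python3 mv.py 512,-125,220,-91 512,-125,145,-91
```

```text
w3 352 [[508.0, -140.0, 127.0], [518.0, -128.0, 135.0], [528.0, -116.0, 141.0]] [ 518. -128.  135.]
 lid [(200, [637.0, 640.0, 643.0]), (250, [653.0, 656.0, 658.0])]
top 3 [[509.0, -138.0, 127.0], [512.0, -138.0, 130.0], [514.0, -138.0, 135.0]] [ 512. -138.  131.]
 lid [(200, [638.0, 641.0, 643.0]), (250, [651.0, 656.0, 660.0]), (290, [666.0, 675.0, 679.0]), (300, [647.0, 663.0, 675.0]), (306, [647.0, 657.0, 671.0]), (312, [647.0, 652.0, 661.0])]
side 14 [[510.0, -133.0, 126.0], [517.0, -115.0, 133.0], [528.0, -111.0, 142.0]] [ 518. -118.  133.]
 lid [(200, [638.0, 642.0, 645.0]), (250, [655.0, 658.0, 660.0]), (300, [650.0, 668.0, 679.0]), (306, [650.0, 662.0, 676.0]), (312, [650.0, 656.0, 662.0])]
t 32.6 at [ 508.3 -232.9  280.4] jaw -90.8 w 47.1 F [-0.6  0.5 -0.5] q [-0.5   0.28  1.38 -0.    1.49  1.09]
(512.0, -125.0, 220.0, -91.0) d [-107.9   -2.3   60.5] w [0.  0.  0.2] dist 124
(512.0, -125.0, 145.0, -91.0) d [-107.8   -2.4  135.5] w [0.  0.  0.2] dist 173
```

The pad centre is at (518,-128,135), facing up and forward. The lid edge at (677,302) matches the formula with the hinge at x≈571. I'll shut the fingers and press gently, with the jaws along y so the body stays clear of the lid.

Call:
{"op": "send_rows", "data": {"motion": [{"fingers": 1,"dx": -53,"dy": -4,"dz": 20,"wx": 0,"wy": 0,"wz": 0},{"fingers": 1,"dx": -105,"dy": -6,"dz": 60,"wx": 0,"wy": 0,"wz": 0},{"fingers": 1,"dx": -105,"dy": -6,"dz": 80,"wx": 0,"wy": 0,"wz": 0},{"fingers": 1,"dx": -105,"dy": -6,"dz": 100,"wx": 0,"wy": 0,"wz": 0},{"fingers": 1,"dx": -105,"dy": -6,"dz": 120,"wx": 0,"wy": 0,"wz": 0},{"fingers": 1,"dx": -105,"dy": -6,"dz": 130,"wx": 0,"wy": 0,"wz": 0},{"fingers": 1,"dx": -105,"dy": -6,"dz": 135,"wx": 0,"wy": 0,"wz": 0},{"fingers": 1,"dx": -105,"dy": -6,"dz": 137,"wx": 0,"wy": 0,"wz": 0}]}}

```text
t: 33.62
ee_pos: [0.516, -0.1281, 0.1444]
orientation: [[-0.014, -1.0, -0.0], [-1.0, 0.014, 0.0], [-0.0, 0.0, -1.0]]
wrist_force: [-0.4, 0.1, 0.2]
width: 0.0006
```

```bash
python3 mv.py 518,-128,135,-91 528,-128,100,-91
```

```text
t 33.6 at [ 516.  -128.1  144.4] jaw -90.8 w 0.6 F [-0.4  0.1  0.2] q [-0.31  0.32  1.65  0.    1.18  1.27]
(518.0, -128.0, 135.0, -91.0) d [-0.1 -2.   9.4] w [0.  0.  0.2] dist 10
(528.0, -128.0, 100.0, -91.0) d [ -0.2 -12.   44.4] w [0.  0.  0.2] dist 46
```

Call:
{"op": "send_rows", "data": {"motion": [{"fingers": 1,"dx": 0,"dy": 0,"dz": 5,"wx": 0,"wy": 0,"wz": 0},{"fingers": 1,"dx": 0,"dy": 0,"dz": 9,"wx": 0,"wy": 0,"wz": 0},{"fingers": 1,"dx": 0,"dy": -1,"dz": 13,"wx": 0,"wy": 0,"wz": 0},{"fingers": 1,"dx": 0,"dy": -2,"dz": 17,"wx": 0,"wy": 0,"wz": 0}]}}

```text
t: 34.12
ee_pos: [0.5187, -0.1283, 0.1283]
orientation: [[-0.014, -1.0, 0.002], [-1.0, 0.014, -0.001], [0.001, -0.002, -1.0]]
wrist_force: [0.6, 0.4, 8.3]
width: 0.0004
```

Call:
{"op": "send_rows", "data": {"motion": [{"fingers": 1,"dx": 0,"dy": -2,"dz": 4,"wx": 0,"wy": 0,"wz": 0},{"fingers": 1,"dx": 0,"dy": -4,"dz": 8,"wx": 0,"wy": 0,"wz": 0},{"fingers": 1,"dx": 0,"dy": -6,"dz": 12,"wx": 0,"wy": 0,"wz": 0}]}}

```text
t: 34.5
ee_pos: [0.5254, -0.1285, 0.117]
orientation: [[-0.014, -1.0, 0.004], [-1.0, 0.014, -0.001], [0.001, -0.004, -1.0]]
wrist_force: [2.3, -0.1, 12.4]
width: 0.0004
```

```bash
python3 - <<'E'
from h import *
p,d,m=shot('side'); Q=cloud(d,m)
save('s4',cv2.resize(p[100:300,210:350],(560,800))[:600])
k=(Q[...,0]>.55)&(Q[...,0]<.72)&(Q[...,1]>-.35)&(Q[...,1]<-.2)&(Q[...,2]>.1)&(Q[...,2]<.35); q=Q[k]*1000
print([(z0,np.median(q[abs(q[:,2]-z0)<6][:,0]).round()) for z0 in(150,200,250)])
E
python3 mv.py 535,-128,90,-91
```

```text
[(150, np.float64(621.0)), (200, np.float64(634.0)), (250, np.float64(648.0))]
t 34.5 at [ 525.4 -128.5  116.6] jaw -90.8 w 0.6 F [ 1.2 -0.3 10.5] q [-0.31  0.37  1.65  0.    1.12  1.28]
(535.0, -128.0, 90.0, -91.0) d [-0.6 -9.5 26.6] w [-0.2 -0.1  0.2] dist 28
```

View pics/s4.png

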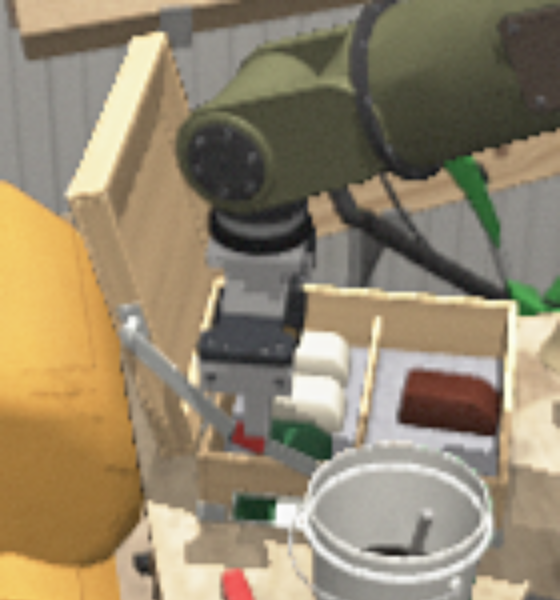

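The side crop shows the finger on the red pad at (248,438), the stay bending, and the bars flat in place. I'll keep pressing to about 32 mm below the start.

Call:
{"op": "send_rows", "data": {"motion": [{"fingers": 1,"dx": 0,"dy": -2,"dz": 5,"wx": 0,"wy": 0,"wz": 0},{"fingers": 1,"dx": 0,"dy": -4,"dz": 9,"wx": 0,"wy": 0,"wz": 0},{"fingers": 1,"dx": 0,"dy": -6,"dz": 13,"wx": 0,"wy": 0,"wz": 0},{"fingers": 1,"dx": 0,"dy": -8,"dz": 17,"wx": 0,"wy": 0,"wz": 0},{"fingers": 1,"dx": 0,"dy": -9,"dz": 20,"wx": 0,"wy": 0,"wz": 0},{"fingers": 1,"dx": 0,"dy": -9,"dz": 20,"wx": 0,"wy": 0,"wz": 0}]}}

```text
t: 35.3
ee_pos: [0.5343, -0.1287, 0.0983]
orientation: [[-0.014, -1.0, 0.005], [-1.0, 0.014, -0.002], [0.002, -0.005, -1.0]]
wrist_force: [-7.3, 1.9, 24.4]
width: 0.0003
```

```bash
cat > lid.py <<'E'
from h import *
def lid():
    p,d,m=shot('side'); Q=cloud(d,m)*1000
    k=(Q[...,0]>450)&(Q[...,0]<720)&(Q[...,1]>-395)&(Q[...,1]<-180)&(Q[...,2]>120)&(Q[...,2]<290)&(d>0); q=Q[k]
    r=[(z0,int(np.median(q[abs(q[:,2]-z0)<6][:,0])),int((abs(q[:,2]-z0)<6).sum())) for z0 in(130,150,200,250) if (abs(q[:,2]-z0)<6).any()]
    return r
def pad():
    for n in('side','top'):
        p,d,m=shot(n); P=cloud(d,m); p=p.astype(int)
        k=(p[...,0]>110)&(p[...,1]<70)&(p[...,2]<70)&(P[...,1]<-.09)&(P[...,1]>-.2)&(P[...,0]>.44)&(P[...,2]>.04)&(P[...,2]<.2)
        print('pad',n,k.sum(),(P[k].mean(0)*1000).round() if k.any() else '')
if __name__=='__main__': print(lid()); pad()
E
python3 lid.py; python3 mv.py 530,-128,250,-91 540,-128,90,-91
```

```text
[(200, 502, 7)]
pad side 25 [ 541. -119.   98.]
pad top 0 
t 35.5 at [ 534.3 -128.7   98.3] jaw -90.8 w 0.6 F [-6.6  2.  25.2] q [-0.3   0.41  1.64 -0.    1.09  1.28]
(530.0, -128.0, 250.0, -91.0) d [  -0.4    3.6 -151.7] w [-0.3 -0.1  0.2] dist 152
(540.0, -128.0, 90.0, -91.0) d [-0.8 -5.6  8.3] w [-0.3 -0.1  0.2] dist 10
```

Call:
{"op": "send_rows", "data": {"motion": [{"fingers": 1,"dx": 0,"dy": 3,"dz": -10,"wx": 0,"wy": 0,"wz": 0},{"fingers": 1,"dx": 0,"dy": 10,"dz": -40,"wx": 0,"wy": 0,"wz": 0},{"fingers": 1,"dx": 0,"dy": 20,"dz": -90,"wx": 0,"wy": 0,"wz": 0},{"fingers": 1,"dx": 0,"dy": 30,"dz": -150,"wx": 0,"wy": 0,"wz": 0},{"fingers": 1,"dx": 0,"dy": 40,"dz": -200,"wx": 0,"wy": 0,"wz": 0},{"fingers": 1,"dx": 0,"dy": 40,"dz": -260,"wx": 0,"wy": 0,"wz": 0},{"fingers": 1,"dx": 0,"dy": 40,"dz": -280,"wx": 0,"wy": 0,"wz": 0}]}}

```text
t: 36.33
ee_pos: [0.493, -0.1278, 0.3793]
orientation: [[-0.014, -1.0, 0.005], [-1.0, 0.014, -0.002], [0.002, -0.005, -1.0]]
wrist_force: [-0.2, -0.5, -1.3]
width: 0.0005
```

```bash
python3 lid.py; python3 - <<'E'
from h import *
p,d,m=shot('side'); save('s5',cv2.resize(p[90:270,210:350],(560,720))[:600]); Q=cloud(d,m)*1000
p2,d2,m2=shot('top'); Q2=cloud(d2,m2)*1000
for Q in(Q,Q2):
    k=(Q[...,0]>560)&(Q[...,0]<700)&(Q[...,1]>-395)&(Q[...,1]<-180)&(Q[...,2]>280)&(Q[...,2]<340); q=Q[k]
    print(len(q), np.percentile(q,[3,50,97],axis=0).round().tolist() if len(q) else '')
    k=(Q[...,0]>560)&(Q[...,0]<700)&(Q[...,1]>-380)&(Q[...,1]<-190)&(Q[...,2]>130)&(Q[...,2]<280); q=Q[k]
    print(len(q), np.polyfit(q[:,2],q[:,0],1) if len(q)>9 else '')
E
python3 mv.py 660,-240,400,-91
```

```text
[(130, 590, 2), (150, 589, 3)]
pad side 5 [ 543. -115.   98.]
pad top 0 
247 [[561.0, -376.0, 319.0], [573.0, -264.0, 321.0], [584.0, -183.0, 325.0]]
1 
346 [[561.0, -390.0, 315.0], [569.0, -323.0, 320.0], [579.0, -260.0, 324.0]]
56 [-5.19294391e-02  5.95061000e+02]
t 36.6 at [ 492.7 -127.6  373.9] jaw -90.8 w 0.6 F [ 0.3  0.2 -0.5] q [-0.33  0.14  1.33 -0.    1.67  1.26]
(660.0, -240.0, 400.0, -91.0) d [ 110.  -168.8  -26.5] w [0.1 0.  0.2] dist 203
```

View pics/s5.png

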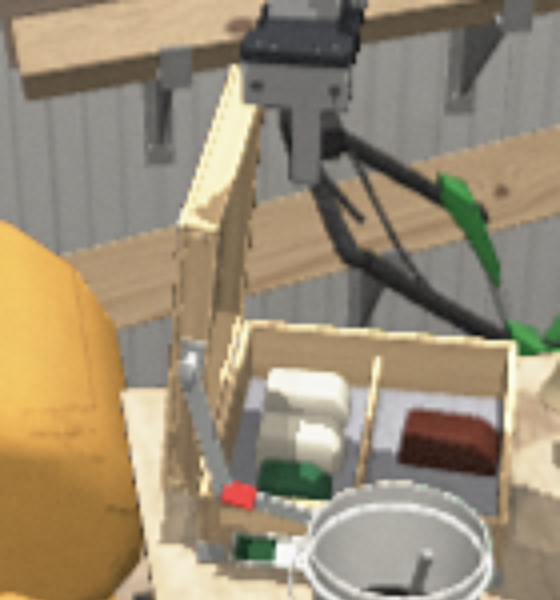

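The side crop shows the knee folded with the pad at (240,495), and the lid roughly upright with its outer edge at x≈584, z≈321 (lid ≈0.39, still below 0.7). Next I'll go over and behind the free edge with shut fingers.

```bash
python3 mv.py 614,-240,410,-91.5 614,-240,295,-91.5
```

```text
t 36.6 at [ 492.7 -127.6  373.9] jaw -90.8 w 0.6 F [ 0.3  0.2 -0.5] q [-0.33  0.14  1.33 -0.    1.67  1.26]
(614.0, -240.0, 410.0, -91.5) d [ 110.6 -122.8  -36.4] w [0.1 0.  0.7] dist 169
(614.0, -240.0, 295.0, -91.5) d [ 110.7 -123.    78.6] w [0.1 0.  0.7] dist 183
```

Call:
{"op": "send_rows", "data": {"motion": [{"fingers": 1,"dx": 40,"dy": 0,"dz": -36,"wx": 0,"wy": 0,"wz": 0},{"fingers": 1,"dx": 70,"dy": -40,"dz": -36,"wx": 0,"wy": 0,"wz": 0},{"fingers": 1,"dx": 111,"dy": -80,"dz": -36,"wx": 0,"wy": 0,"wz": 0},{"fingers": 1,"dx": 111,"dy": -125,"dz": -36,"wx": 0,"wy": 0,"wz": 0},{"fingers": 1,"dx": 111,"dy": -125,"dz": -36,"wx": 0,"wy": 0,"wz": 0},{"fingers": 1,"dx": 111,"dy": -125,"dz": 0,"wx": 0,"wy": 0,"wz": 0},{"fingers": 1,"dx": 111,"dy": -125,"dz": 40,"wx": 0,"wy": 0,"wz": 0},{"fingers": 1,"dx": 111,"dy": -125,"dz": 79,"wx": 0,"wy": 0,"wz": 0},{"fingers": 1,"dx": 111,"dy": -125,"dz": 79,"wx": 0,"wy": 0,"wz": 0}]}}

```text
t: 37.7
ee_pos: [0.6149, -0.2399, 0.2938]
orientation: [[-0.014, -1.0, -0.005], [-1.0, 0.014, 0.002], [-0.002, 0.005, -1.0]]
wrist_force: [0.3, 1.2, 1.2]
width: 0.0002
```

```bash
python3 - <<'E'
from mv import *
deltas([])
s=state(); p0=np.array(s['ee_pos'])*1000
h=np.array([571,70.])
for lid in np.arange(.4,1.89,.09):
    a=1.885-lid; r=238
    c=h+r*np.array([-np.cos(a),np.sin(a)])+30*np.array([np.sin(a),np.cos(a)])   # contact on the outer face
    tz=c[1]-min(25,max(0,(a-.9))*40)   # hook lower while the lid is steep
    # finger-front plane touches face at tip (a<90): x on face at height tz
    if a<1.5: 
        t=(c[1]-tz)/np.sin(a); c=c-t*np.array([-np.cos(a),np.sin(a)])
    x=c[0]+8
    print('%.2f'%lid,'x %.0f z %.0f'%(x,c[1] if a<1.5 else tz),' dy %.0f dz %.0f'%(-(x-p0[0]),-((c[1] if a<1.5 else tz)-p0[2])))
E
```

```text
t 37.7 at [ 614.9 -239.9  293.8] jaw -90.8 w 0.2 F [0.3 1.2 1.2] q [-0.43  0.52  1.01 -0.    1.61  1.16]
0.40 x 591 z 286  dy 24 dz 7
0.49 x 570 z 290  dy 45 dz 4
0.58 x 550 z 291  dy 65 dz 2
0.67 x 529 z 291  dy 86 dz 3
0.76 x 508 z 289  dy 107 dz 5
0.85 x 486 z 285  dy 128 dz 9
0.94 x 465 z 279  dy 150 dz 15
1.03 x 445 z 269  dy 169 dz 25
1.12 x 428 z 256  dy 187 dz 37
1.21 x 412 z 242  dy 203 dz 52
1.30 x 397 z 226  dy 218 dz 67
1.39 x 384 z 209  dy 231 dz 84
1.48 x 372 z 191  dy 243 dz 102
1.57 x 362 z 172  dy 253 dz 122
1.66 x 354 z 152  dy 261 dz 141
1.75 x 347 z 132  dy 268 dz 162
1.84 x 343 z 111  dy 272 dz 183
```

Call:
{"op": "send_rows", "data": {"motion": [{"fingers": 1,"dx": 0,"dy": 12,"dz": 3,"wx": 0,"wy": 0,"wz": 0},{"fingers": 1,"dx": 0,"dy": 24,"dz": 5,"wx": 0,"wy": 0,"wz": 0},{"fingers": 1,"dx": 0,"dy": 35,"dz": 5,"wx": 0,"wy": 0,"wz": 0},{"fingers": 1,"dx": 0,"dy": 46,"dz": 4,"wx": 0,"wy": 0,"wz": 0},{"fingers": 1,"dx": 0,"dy": 57,"dz": 3,"wx": 0,"wy": 0,"wz": 0},{"fingers": 1,"dx": 0,"dy": 68,"dz": 2,"wx": 0,"wy": 0,"wz": 0},{"fingers": 1,"dx": 0,"dy": 80,"dz": 2,"wx": 0,"wy": 0,"wz": 0},{"fingers": 1,"dx": 0,"dy": 92,"dz": 3,"wx": 0,"wy": 0,"wz": 0},{"fingers": 1,"dx": 0,"dy": 104,"dz": 5,"wx": 0,"wy": 0,"wz": 0},{"fingers": 1,"dx": 0,"dy": 117,"dz": 7,"wx": 0,"wy": 0,"wz": 0}]}}

```text
t: 38.95
ee_pos: [0.4985, -0.2388, 0.2893]
orientation: [[-0.014, -1.0, -0.0], [-1.0, 0.014, 0.0], [-0.0, 0.0, -1.0]]
wrist_force: [1.5, 0.3, 0.5]
width: 0.0007
```

```bash
python3 - <<'E'
from mv import *
deltas([])
p,d,m=shot('side'); save('s6',cv2.resize(p[60:270,200:360],(560,735))[:600])
E
```

```text
t 39.0 at [ 498.5 -238.8  289.3] jaw -90.8 w 0.7 F [1.5 0.3 0.5] q [-0.51  0.26  1.38 -0.    1.5   1.07]
```

View pics/s6.png

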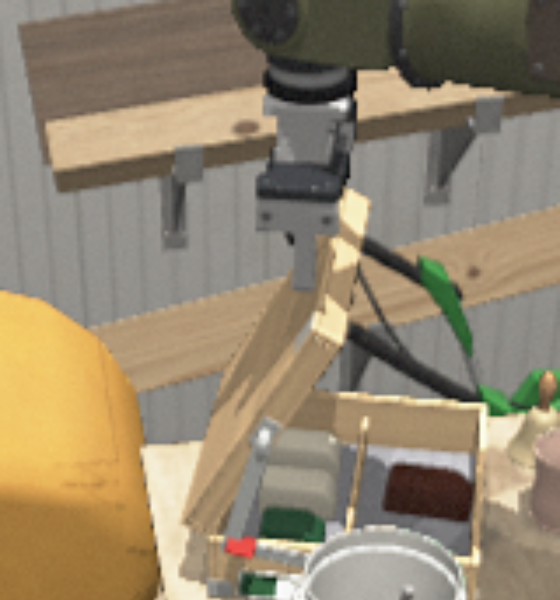

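The side crop shows the finger behind the lid near its edge (305,270), with the lid leaning forward at about 0.8 and following smoothly. I'll continue along the arc.

Call:
{"op": "send_rows", "data": {"motion": [{"fingers": 1,"dx": 0,"dy": 12,"dz": 4,"wx": 0,"wy": 0,"wz": 0},{"fingers": 1,"dx": 0,"dy": 23,"dz": 7,"wx": 0,"wy": 0,"wz": 0},{"fingers": 1,"dx": 0,"dy": 33,"dz": 10,"wx": 0,"wy": 0,"wz": 0},{"fingers": 1,"dx": 0,"dy": 43,"dz": 15,"wx": 0,"wy": 0,"wz": 0},{"fingers": 1,"dx": 0,"dy": 53,"dz": 20,"wx": 0,"wy": 0,"wz": 0},{"fingers": 1,"dx": 0,"dy": 62,"dz": 27,"wx": 0,"wy": 0,"wz": 0},{"fingers": 1,"dx": 0,"dy": 70,"dz": 33,"wx": 0,"wy": 0,"wz": 0},{"fingers": 1,"dx": 0,"dy": 78,"dz": 40,"wx": 0,"wy": 0,"wz": 0},{"fingers": 1,"dx": 0,"dy": 86,"dz": 47,"wx": 0,"wy": 0,"wz": 0},{"fingers": 1,"dx": 0,"dy": 94,"dz": 55,"wx": 0,"wy": 0,"wz": 0}]}}

```text
t: 40.25
ee_pos: [0.4049, -0.2375, 0.2339]
orientation: [[-0.014, -1.0, -0.0], [-1.0, 0.014, -0.0], [0.0, 0.0, -1.0]]
wrist_force: [1.4, -0.3, -0.3]
width: 0.0002
```

```bash
python3 mv.py 397,-239,226,-91 384,-239,209,-91 372,-239,191,-91 362,-239,172,-91 354,-239,152,-91 347,-239,132,-91 343,-239,111,-91 342,-239,100,-91
```

```text
t 40.2 at [ 404.9 -237.5  233.9] jaw -90.8 w 0.2 F [ 1.4 -0.3 -0.3] q [-0.61  0.1   1.7  -0.    1.35  0.98]
(397.0, -239.0, 226.0, -91.0) d [1.6 7.9 7.9] w [ 0.  -0.   0.2] dist 11
(384.0, -239.0, 209.0, -91.0) d [ 1.8 20.9 24.9] w [ 0.  -0.   0.2] dist 33
(372.0, -239.0, 191.0, -91.0) d [ 2.  32.9 42.9] w [ 0.  -0.   0.2] dist 54
(362.0, -239.0, 172.0, -91.0) d [ 2.1 42.9 61.9] w [ 0.  -0.   0.2] dist 75
(354.0, -239.0, 152.0, -91.0) d [ 2.2 50.9 81.9] w [ 0.  -0.   0.2] dist 96
(347.0, -239.0, 132.0, -91.0) d [  2.3  57.9 101.9] w [ 0.  -0.   0.2] dist 117
(343.0, -239.0, 111.0, -91.0) d [  2.4  61.9 122.9] w [ 0.  -0.   0.2] dist 138
(342.0, -239.0, 100.0, -91.0) d [  2.4  62.9 133.9] w [ 0.  -0.   0.2] dist 148
```

Call:
{"op": "send_rows", "data": {"motion": [{"fingers": 1,"dx": 0,"dy": 7,"dz": 8,"wx": 0,"wy": 0,"wz": 0},{"fingers": 1,"dx": 0,"dy": 12,"dz": 16,"wx": 0,"wy": 0,"wz": 0},{"fingers": 1,"dx": 0,"dy": 17,"dz": 25,"wx": 0,"wy": 0,"wz": 0},{"fingers": 1,"dx": 0,"dy": 22,"dz": 34,"wx": 0,"wy": 0,"wz": 0},{"fingers": 1,"dx": 0,"dy": 27,"dz": 43,"wx": 0,"wy": 0,"wz": 0},{"fingers": 1,"dx": 0,"dy": 31,"dz": 52,"wx": 0,"wy": 0,"wz": 0},{"fingers": 1,"dx": 0,"dy": 35,"dz": 62,"wx": 0,"wy": 0,"wz": 0},{"fingers": 1,"dx": 0,"dy": 38,"dz": 72,"wx": 0,"wy": 0,"wz": 0},{"fingers": 1,"dx": 0,"dy": 41,"dz": 82,"wx": 0,"wy": 0,"wz": 0},{"fingers": 1,"dx": 0,"dy": 44,"dz": 92,"wx": 0,"wy": 0,"wz": 0}]}}

```text
t: 41.5
ee_pos: [0.3612, -0.2368, 0.1417]
orientation: [[-0.014, -1.0, -0.0], [-1.0, 0.014, 0.0], [-0.0, 0.0, -1.0]]
wrist_force: [-0.7, 0.1, 0.3]
width: 0.0008
```

Call:
{"op": "send_rows", "data": {"motion": [{"fingers": 1,"dx": 0,"dy": 1,"dz": 9,"wx": 0,"wy": 0,"wz": 0},{"fingers": 1,"dx": 0,"dy": 2,"dz": 18,"wx": 0,"wy": 0,"wz": 0},{"fingers": 1,"dx": 0,"dy": 3,"dz": 26,"wx": 0,"wy": 0,"wz": 0},{"fingers": 1,"dx": 0,"dy": 3,"dz": 34,"wx": 0,"wy": 0,"wz": 0},{"fingers": 1,"dx": 0,"dy": 3,"dz": 39,"wx": 0,"wy": 0,"wz": 0}]}}

```text
t: 42.12
ee_pos: [0.3584, -0.2368, 0.1029]
orientation: [[-0.014, -1.0, -0.0], [-1.0, 0.014, 0.0], [-0.0, 0.0, -1.0]]
wrist_force: [-0.1, -0.4, 0.1]
width: 0.0006
```

```bash
python3 mv.py; python3 - <<'E'
from h import *
p,d,m=shot('side'); Q=cloud(d,m)*1000; save('s7',cv2.resize(p[100:280,200:360],(640,720))[:600])
k=(Q[...,1]>-400)&(Q[...,1]<-290)&(Q[...,2]>60)&(Q[...,2]<180)
for a,b in((330,370),(380,420),(480,520),(540,570)):
    q=Q[k&(Q[...,0]>a)&(Q[...,0]<b)]; print(a,len(q),np.median(q[:,2]) if len(q) else '')
E
```

```text
t 42.1 at [ 358.4 -236.8  102.9] jaw -90.8 w 0.6 F [-0.1 -0.4  0.1] q [-0.67  0.16  1.96  0.    1.03  0.92]
330 9 102.65746720530483
380 140 102.76037289144352
480 199 101.62173606181457
540 147 100.80867680845402
```

View pics/s7.png

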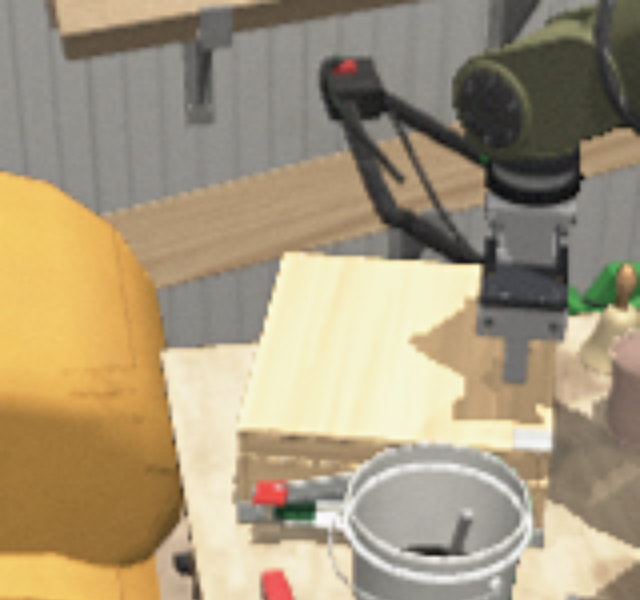

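The lid looks shut: its top is at 101–103 mm with a slope of about 0.01 rad. I'll press gently to seat it, then retract.

Call:
{"op": "send_rows", "data": {"motion": [{"fingers": 1,"dx": 0,"dy": 0,"dz": 2,"wx": 0,"wy": 0,"wz": 0},{"fingers": 1,"dx": 0,"dy": 0,"dz": 4,"wx": 0,"wy": 0,"wz": 0},{"fingers": 1,"dx": 0,"dy": 0,"dz": 4,"wx": 0,"wy": 0,"wz": 0}]}}

```text
t: 42.55
ee_pos: [0.3586, -0.2369, 0.1001]
orientation: [[-0.014, -1.0, 0.0], [-1.0, 0.014, -0.0], [0.0, -0.0, -1.0]]
wrist_force: [-3.0, 2.0, 9.5]
width: 0.0006
```

Contact is 9.5 N at z = 0.100, the expected top of a shut lid. I'll press a little more, then retract.

Call:
{"op": "send_rows", "data": {"motion": [{"fingers": 1,"dx": 0,"dy": 0,"dz": 1,"wx": 0,"wy": 0,"wz": 0},{"fingers": 1,"dx": 0,"dy": 0,"dz": 2,"wx": 0,"wy": 0,"wz": 0},{"fingers": 1,"dx": 0,"dy": 0,"dz": 2,"wx": 0,"wy": 0,"wz": 0}]}}

```text
t: 42.92
ee_pos: [0.3587, -0.2371, 0.0998]
orientation: [[-0.014, -1.0, 0.001], [-1.0, 0.014, -0.001], [0.001, -0.001, -1.0]]
wrist_force: [-12.9, 10.5, 37.7]
width: 0.0
```

Call:
{"op": "send_rows", "data": {"motion": [{"fingers": 1,"dx": 0,"dy": 0,"dz": -15,"wx": 0,"wy": 0,"wz": 0},{"fingers": 1,"dx": 0,"dy": 0,"dz": -60,"wx": 0,"wy": 0,"wz": 0},{"fingers": 1,"dx": 0,"dy": 0,"dz": -120,"wx": 0,"wy": 0,"wz": 0},{"fingers": 1,"dx": 0,"dy": 0,"dz": -180,"wx": 0,"wy": 0,"wz": 0},{"fingers": 1,"dx": 0,"dy": 0,"dz": -180,"wx": 0,"wy": 0,"wz": 0},{"fingers": 1,"dx": 0,"dy": 0,"dz": -180,"wx": 0,"wy": 0,"wz": 0}]}}

```text
t: 43.68
ee_pos: [0.3582, -0.2367, 0.2769]
orientation: [[-0.014, -1.0, -0.0], [-1.0, 0.014, 0.0], [-0.0, 0.0, -1.0]]
wrist_force: [0.7, -0.3, -0.5]
width: 0.0006
```

```bash
python3 mv.py; python3 - <<'E'
from h import *
for n in('side','top','wrist'):
    p,d,m=shot(n); Q=cloud(d,m)*1000
    k=(Q[...,1]>-390)&(Q[...,1]<-180)&(Q[...,2]>80)&(Q[...,2]<130)&(Q[...,0]>330)&(Q[...,0]<560); q=Q[k]
    if len(q)>20: print(n,len(q),'slope',np.polyfit(q[:,0],q[:,2],1)[0],np.median(q[:,2]))
E
```

```text
t 43.7 at [ 358.2 -236.7  276.9] jaw -90.8 w 0.6 F [ 0.7 -0.3 -0.5] q [-0.67 -0.03  1.72  0.    1.44  0.92]
side 2440 slope -0.0002734434921689405 100.72397671931617
top 2147 slope -0.001996189041841387 99.19713741622027
wrist 39680 slope -0.0007242927005095553 100.18768205260784
```

The lid is flat to within 0.002 rad at 100 mm, hard against its stop, and the arm is clear. Handing in.

```bash
python3 -c "
from plant import env; print(env.sign_off())"
```

```text
the job is handed in; nothing more can be done
None
```

The job is handed in after about 44 s of robot time. My checks say every step was met, but the hand-in reports no verdict. Four bars were present, and the chest started empty, so brown_c was absent.

- **Bars:** the brown bar is in the front (brown-tag) compartment. Both white bars and the leftmost green bar are in the back one. The last pictures before the lid closed showed all four lying flat, none on another.
- **Brown bar:** it shifted about 3 cm after I placed it (from about (389,-290) to (374,-302) mm), either from the announced knock or something I did not see. It stayed flat and inside its compartment, so I left it there.
- **Stay:** I broke it with about 8 to 12 N on the red pad. The force rose to about 25 N at the end of the push. The knee folded clearly (pad about 35 mm lower), and the lid stayed at roughly 0.39 rad.
- **Lid:** I lowered it gently from behind. It is level to within 0.002 rad in all three cameras, with its top at about 100 mm. I pressed it onto its stop at up to about 38 N on the tool, then retracted, and the tool force read near zero.
- **Disagreement between checks:** my first rough chest angle (+3.4°) was wrong. The closer wrist view gave −1.5°, and I used that.

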